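# Load an angle iron square against the fence of the bench punch

### The job

Get the bench punch ready: raise its barred guard until the folding stay snaps past centre and locks, and let go, so that the guard stays up unaided. Then reach in under it and push the long angle iron on the bed, towards its two ends by turns, until the free edge of its flat leg lies flush against the fence over its whole length. Slide the iron along the bed without lifting it, leave the guard up and locked, and do not disturb the other things on the bed and bench.

Things in the scene. Friction and masses are not known exactly. Their poses are not given: they have to be found in the camera images.
- punch: Grey bench punch, fixed; its place and turn vary. Origin: centre of its underside, on the bench; x to its back, y to its left as seen from the robot, z up (mm below). Steel bed 300 x 370, height 40, x -160 to 140. C-frame column at the back, x 140 to 260, 190 high; its arm, y -25 to 25, reaches forward to x 0 at heights 120 to 185. Motor and switch box beside the column, behind x 150.
- stripper (a point): Front end of the steel stripper fork under the C-frame: punch x -50, y 0, height 87. It spans punch x -50 to 60, y -21 to 21, heights 82 to 92, so fingers from the front cannot reach the middle of the bed. Behind it hang the punch nose (20 across, axis x 28, y 0, down to height 78) and, above, the ram cylinder (58 across, same axis, heights 102 to 214).
- fence (a point): Middle of the bottom edge of the fence's front face, on the bed at punch x 50, y 0; axes as the punch's. The fence is a straight steel bar fixed along y on the bed, 280 mm long, 22 mm high, 12 mm thick; its front face looks to -x.
- guard (a joint): Angle (rad) of the guard: 0 shut, level; grows as its front rises. A flat frame of 12 mm steel tube with thinner bars, punch y -172 to 172, 235 mm from hinge to front tube, about 0.7 kg, slotted 90 mm wide for the C-frame. Shut it lies 85 mm above the bench. It falls shut if let go before the stay locks. At 0.94 the stay is straight and stops it; locked it rests near 0.93, leaning over the bed.
- guard_hinge (a point): Middle of the guard's hinge line, which runs along punch y at punch x 110, height 85 mm.
- guard_handle (a point): Middle of the guard's handle: a round black bar 14 mm thick, 120 mm long along punch y, on two 10 mm rods at its ends that hold it 42 mm in front of the guard's front tube; 277 mm from the hinge line. Shut it is 85 mm above the bench, just in front of the bed, free below. It may turn between the fingers as the guard swings.
- knuckle (a joint): Angle (rad) of the middle joint of the folding stay: two 71 mm steel links at the guard's left side (punch y 198) from a foot on the base to a pin on the guard. 0 folded (guard shut), 2.64 straight, 2.88 at its stop past straight: locked. A light spring drives it that way: it snaps past centre by itself when the guard is raised all the way and eased down a degree; it then carries the guard.
- angle: The workpiece: dark steel angle iron 200 mm long, about 0.66 kg, lying askew on the bed. Origin: centre of the underside of its flat leg (60 mm along x, 200 mm along y, 5 mm thick). Its other leg stands along the edge nearer the robot (x -30 to -25), 30 mm high overall. The free edge of the flat leg (x 30) looks to the fence. Mass and friction vary.
- toe_left (a point): Bottom end point of the free edge of the flat leg of the angle iron, at its left end (angle x 30, y 100, z 0 mm).
- toe_right (a point): The same at its right end (angle x 30, y -100, z 0 mm).
- offcut: Bystander: flat steel offcut 90 x 25 x 12 mm lying on one side of the bed, beside the end of the angle iron. Origin: centre of the underside, length along x.
- spanner: Bystander: steel spanner 120 mm long lying on the other side of the bed (the two may be swapped). Origin: centre of the underside, length along x.
- water_bottle: Bystander: clear plastic bottle, 72 mm across, 220 mm tall, standing on the bench at the left of the punch's front. Origin: centre of the base.
- spray_can: Bystander: white can 58 mm across, 170 mm tall, standing on the bench at the right of the punch's front. Origin: centre of the base.
- tumbler: Bystander: glass 68 mm across, 95 mm tall, standing at the right of the punch. Origin: centre of the base.
- short_angle: Bystander: another angle iron, shorter (110 mm long, 40 mm flat leg, 40 mm high), on the bench, not the workpiece. Origin: centre of the underside.
- screwdriver: Bystander: screwdriver 190 mm long lying on the bench in front of the punch. Origin: centre of the underside.
- hammer: Bystander: hammer 240 mm long lying on the bench at the left of the punch. Origin: centre of the underside.
Not all that is in view belongs to the job. Leave any green look-alike of the angle alone.

How it is judged (in metres and radians):
On the way:
1. the guard is up, its stay locked past centre, and the hand has let go of the handle and moved at least 60 mm away (value of joint guard above 0.9 rad and value of joint knuckle above 2.72 rad and distance between the grasp point and guard_handle above 0.06 m), for 0.3 s.
At the end, for the whole second after the job is handed in: The guard is up (beyond 0.90 rad) with the stay past centre (knuckle beyond 2.72 rad) and still; both ends of the flat leg's free edge are within 2 mm of the fence's face, neither end stands out more than 30 mm past the fence's end, and the angle iron lies flat on the bed, at rest (value of joint guard above 0.9 rad and value of joint knuckle above 2.72 rad and x of each of toe_left, toe_right in the frame of fence above -0.002 m and y of toe_left in the frame of fence below 0.17 m and y of toe_right in the frame of fence above -0.17 m and z of angle in the frame of fence below 0.003 m and angle between angle's own z axis and vertical below 0.04 rad and linear speed of angle below 0.01 m/s and velocity of joint guard between -0.05 and 0.05 rad/s); the robot touches nothing.
It fails at once if the angle iron is lifted more than 12 mm off the bed or tipped more than 0.3 rad (z of angle in the frame of fence above 0.012 m or angle between angle's own z axis and vertical above 0.3 rad).
It fails at once if a bystander is shifted: the offcut or spanner on the bed by more than 15 mm, anything on the bench by more than 20 mm (distance of any of offcut, spanner from where it was at the start of the episode above 0.015 m or distance of any of water_bottle, spray_can, tumbler, short_angle, screwdriver, hammer from where it was at the start of the episode above 0.02 m).
It fails at once if the bottle, can or glass is tipped more than 0.3 rad (angle between any of water_bottle, spray_can, tumbler's own z axis and vertical above 0.3 rad).
It also fails if it takes over 69 s, if anything falls off the work surface, if the arm or the gripper's body presses on something with over 40 N, if the wrist force passes 120 N, or if a joint passes its speed limit or range.

### The arm

A 6-joint arm with a two-finger parallel gripper is mounted at the origin on the work surface. World frame = base frame: x ahead of the robot, y to its left, z up, the work surface at z = 0. Lengths are in mm, angles in rad, forces in N, time in s.
With the tool pointing down it reaches from about 250 to 725 mm from the base axis. Payload 9.7 kg.
Tool frame: the origin (TCP) lies on the mounting face of the last link; the fingertips stand 173 mm ahead of it and the grasp point (between the pads) lies 155 mm ahead of it (finger_overhang is the z of the fingertips in the tool frame, in mm); z points along the fingers, y is the direction in which the jaws open and shut (so a half turn about z gives the same grasp; the last joint's range is limited). The gripper opens to 85 mm and grips with 20 to 120 N. Pads are 22 mm wide; open, the fingers measure 114 mm over their backs; the gripper's body (76 mm by 85 mm) begins 54 mm behind the grasp point. The pads swing forward as they close: fully open they stand 13 mm farther back than shut.
Start: joints at [1.219, 0.087, 0.176, 1.66, 0, 1.571], TCP at [189.521, 516.313, 404.684] pointing down, gripper open.
Joint ranges: [-3.13, 3.13], [-0.85, 1.81], [-1.15, 1.24], [-2.2, 2.28], [-1.44, 1.52], [-3.14, 3.14]. Speed limits (rad/s): [2.22, 2.22, 2.57, 3.14, 3.14, 3.14].

### API

Orientations are given as a unit quaternion [w, x, y, z].
In Python, from plant import get_state, camera, get_calibration, hand_in, finger_overhang gives the robot as it stands.
- The arm moves only by the tool send_rows, never from a script. Its argument "series" is a list that holds one entry, the list of rows, each a list of 7 numbers: the shift along the tool's x, y, z in mm, then the turn, a rotation vector about the tool's x, y, z in rad, then the closure in counts, from 0 (fully open) to 255 (shut). A call has 1 to 12 rows; each row shifts and turns the commanded pose from where the row before left it, along the tool's axes as they then stand; what a row does not reach is not made up. A row lasts 1/10 s, in which the tool goes at most 50 mm and 8.59 degrees, less where a joint would pass 70% of its speed; a pose out of reach is approached as far as the arm can. A call is refused whole if a number of a shift passes 50 or a number of a turn 0.15, either way. A call with a gripper value outside its range is refused whole. The fingers move at their own pace and stop on an object; "force" is the grip in N (left out, the last holds). Time passes only in rows, so rows that do not move let the fingers close. It gives the time, the measured TCP pose, the force and the opening at its end, in the units of the state.
- get_state(): the state, without advancing time (a new reading comes with each control period).
- camera(name): name is "side" or "top" or "wrist"; returns (picture, depth): 400x640x3 uint8, red, green, blue; 400x640 float32, mm along the optical axis (not along the pixel's ray), 0 where there is no reading.
- get_calibration(name): a dict with "camera_matrix" (3x3 intrinsics, pixels), "extrinsics" (4x4, takes a point from camera to world coordinates). Camera axes: x right, y down, z forward; pixel columns grow to the right and rows downward; lengths in mm; the calibration is good to about 2 mm. The wrist camera is an equidistant fisheye: a pixel r from the principal point sees the ray r / f radians off the axis. A picture is of the moment at which its call begins: read the wrist's pose just before it. get_calibration takes no time and is no camera call; for the wrist camera it gives the pose at the moment of the call.
- hand_in(): hands the job in, once; it reports no verdict.
The state is a dict: "time": time; "q": joint angles; "qd": joint speeds; "tau": joint torques, N m; "tcp_pos": TCP position; "eef_rot": TCP orientation; "contact_force": force on the tool from outside, world axes, zero at the start; "torque": the same for the moment, N m; "grip_width": opening from 0.0 (shut) to 1.0 (fully open).
Only numpy, scipy, OpenCV 4.12 (cv2) and the standard library are available. Lean on these libraries where they do the work, as an engineer would, in place of code of your own. Each camera call takes 0.05 s, during which the arm holds its last target.

## Working session

There is one attempt and no reset: what is moved stays moved. The work goes in short steps, Python scripts to look and compute and a tool call to move; the robot and the scene stay as the last step left them, time stands still between calls to the robot, and variables do not carry over. Pictures are saved under pics/ and viewed, and the job is handed in when it is done.

Besides the shell and the picture viewer there is one more tool, called after ">>>" as name([rows], argument=value, ...), one row to a line, values as JSON. send_rows: Moves the arm, as the interface text tells. Its arguments: {"type":"object","properties":{"series":{"type":"array"},"force":{"type":"number"}},"required":["series"]}

```bash
ls; mkdir -p pics
python3 - <<'E'
from plant import *
import cv2,numpy as np
print(get_state())
for n in ["side","top","wrist"]:
    p,d=camera(n); cv2.imwrite(f"pics/{n}0.png",p[:,:,::-1]); np.save(f"/tmp/{n}0.npy",d)
    c=get_calibration(n); print(n,np.round(c["camera_matrix"],1).tolist(),np.round(c["extrinsics"],4).tolist())
print(finger_overhang)
E
```

```text
pics
{'time': 0.0, 'q': array([ 1.21897989e+00,  8.74593342e-02,  1.75123907e-01,  1.65979168e+00,
       -1.98973036e-05,  1.57079304e+00]), 'qd': array([-1.11191523e-03, -1.09877897e-05,  1.27682806e-03, -2.77424480e-03,
        4.07767372e-04,  1.25051410e-03]), 'tau': array([ 3.58359648e-03, -5.20388818e+01,  4.64802074e+01,  1.65407202e-02,
        6.48153446e-05, -1.30396845e-06]), 'tcp_pos': array([189.53452962, 516.312144  , 403.97807215]), 'eef_rot': array([-1.06650846e-04,  1.75000748e-01,  9.84568076e-01, -6.56862747e-04]), 'contact_force': array([ 0.83287955, -0.5489272 , -0.17411143]), 'torque': array([-0.04086763, -0.01337117, -0.01511299]), 'grip_width': 1.001705617993415}
side [[404.2, 0.0, 319.3], [0.0, 404.2, 197.6], [0.0, 0.0, 1.0]] [[0.8726, -0.3649, 0.3247, 167.9911], [-0.4884, -0.6565, 0.5748, -570.3789], [0.0034, -0.6601, -0.7512, 897.6798], [0.0, 0.0, 0.0, 1.0]]
top [[468.7, 0.0, 316.4], [0.0, 468.7, 196.6], [0.0, 0.0, 1.0]] [[-0.0272, -0.9928, 0.1163, 347.7732], [-0.9996, 0.0282, 0.0071, 29.2643], [-0.0103, -0.1161, -0.9932, 1453.189], [0.0, 0.0, 0.0, 1.0]]
wrist [[309.7, 0.0, 320.3], [0.0, 309.7, 199.5], [0.0, 0.0, 1.0]] [[0.3449, 0.9049, 0.2493, 125.8268], [0.9386, -0.3322, -0.0927, 538.9499], [-0.0011, 0.2659, -0.964, 373.2368], [0.0, 0.0, 0.0, 1.0]]
173.4
```

View pics/side0.png

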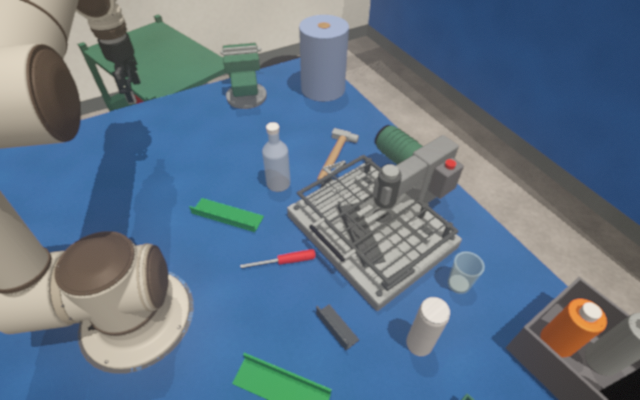

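View pics/top0.png

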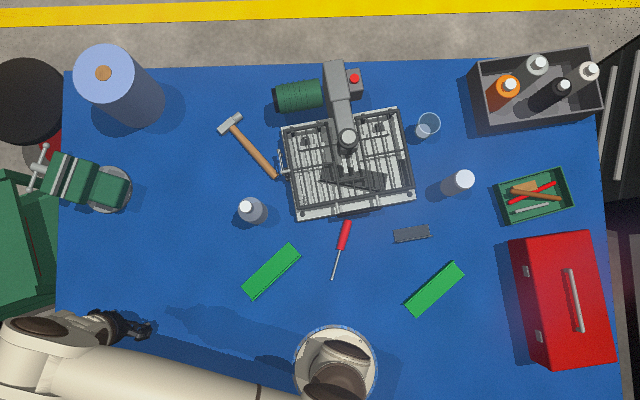

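View pics/wrist0.png

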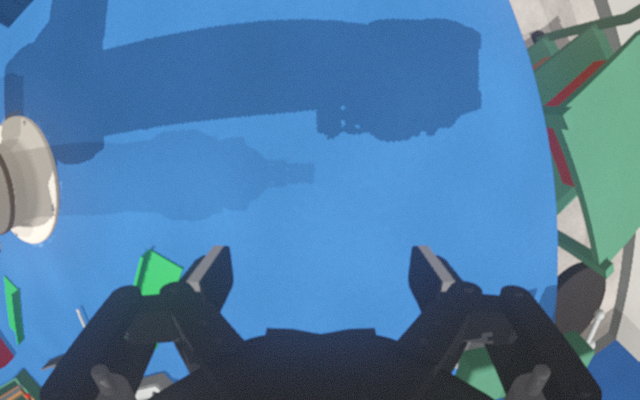

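Candidates for the workpiece: the dark iron on the bed (top ~352,180), the dark short angle on the bench (411,233), and the green look-alikes (271,271) and (434,289). I take the long dark one on the bed. Next, closer crops.

Run:
```python
import cv2
p=cv2.imread("pics/top0.png"); cv2.imwrite("pics/top0c.png",cv2.resize(p[90:250,250:450],None,fx=4,fy=4,interpolation=cv2.INTER_CUBIC)[:600])
p=cv2.imread("pics/side0.png"); cv2.imwrite("pics/side0c.png",cv2.resize(p[130:310,280:480],None,fx=4,fy=4,interpolation=cv2.INTER_CUBIC)[:600])
```

```text
(no output)
```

View pics/top0c.png

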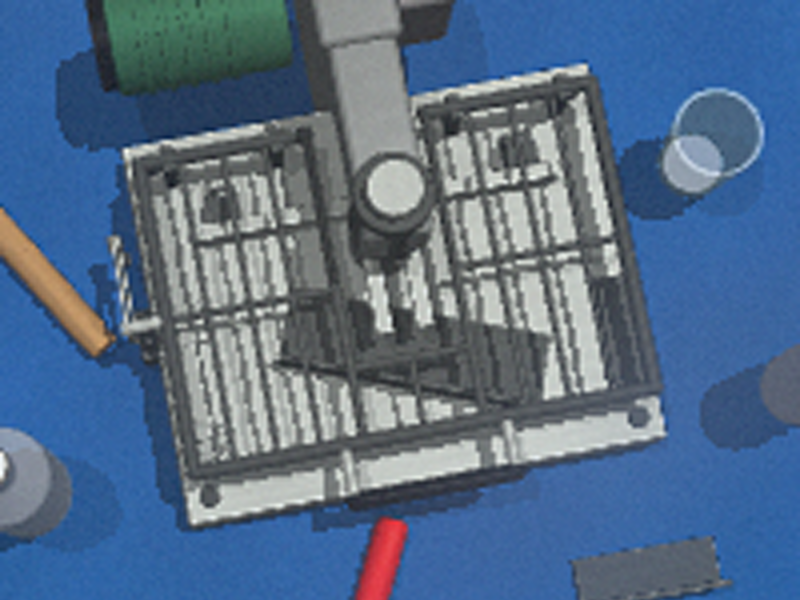

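View pics/side0c.png

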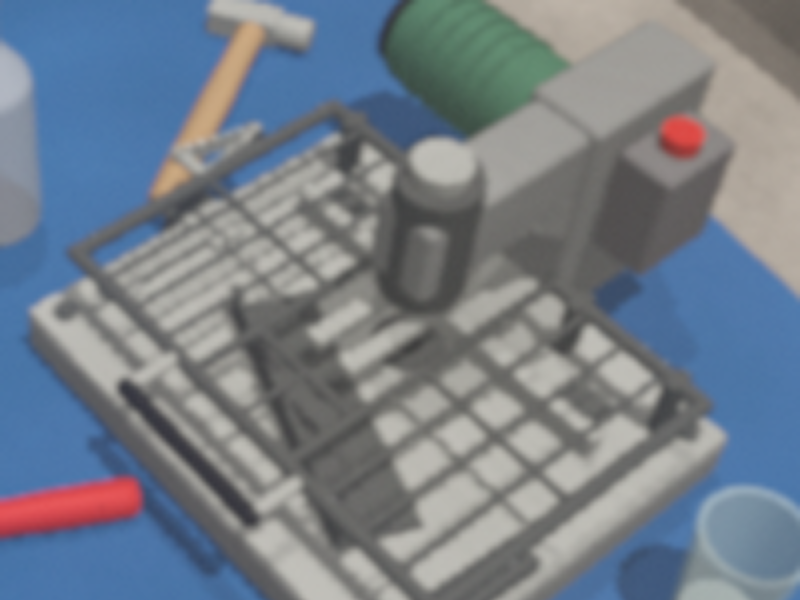

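Workpiece confirmed: dark long angle on the bed, crop corners (275,360)…(540,400). Bed corners are clear, so I fit the punch pose from them.

```bash
cat > h.py <<'E'
from plant import *
import cv2,numpy as np
from scipy.spatial.transform import Rotation as R
from scipy.optimize import least_squares
def ray(n,u,v,c=None):
    c=c or get_calibration(n); K=c["camera_matrix"];E=c["extrinsics"]
    return E[:3,3],E[:3,:3]@np.array([(u-K[0,2])/K[0,0],(v-K[1,2])/K[1,1],1])
def atz(n,u,v,z):
    o,d=ray(n,u,v); return o+d*(z-o[2])/d[2]
def proj(n,P):
    c=get_calibration(n);K=c["camera_matrix"];E=c["extrinsics"]
    P=np.atleast_2d(P); q=(P-E[:3,3])@E[:3,:3]
    return q[:,:2]/q[:,2:]*K[0,0]+K[:2,2]
def P2W(pose,p):
    x,y,a=pose; p=np.atleast_2d(p); c,s=np.cos(a),np.sin(a)
    return np.c_[x+c*p[:,0]-s*p[:,1],y+s*p[:,0]+c*p[:,1],p[:,2]]
E
python3 - <<'E'
from h import *
f=lambda L,o,s:np.array(L,float)/s+np.array(o)
# top crop
tp=f([(190,522),(665,432),(585,65),(123,150)],(250,90),4)
tm=np.array([(-160,185,40),(-160,-185,40),(140,-185,40),(140,185,40)])
hp=f([(345,500),(525,475)],(250,90),4)
sp=f([(30,320),(722,440)],(280,130),4); sm=np.array([(-160,185,40),(140,-185,40)])
def res(p): return (proj("top",P2W(p,tm))-tp).ravel()
r=least_squares(res,[480,0,0.2]);print(r.x,res(r.x).round(1))
print([atz("top",*h,85).round(1) for h in hp], P2W(r.x,[(-167,60,85),(-167,-60,85)]).round(1))
print((proj("side",P2W(r.x,sm))-sp).round(1))
# side handle: 
sh=f([(125,385),(252,520)],(280,130),4); print(sh,proj("side",P2W(r.x,[(-167,60,85),(-167,-60,85)])))
np.save("punch.npy",r.x)
x=r.x
# overlay side & top
for n in("top","side"):
    im=cv2.imread(f"pics/{n}0.png");im=cv2.resize(im,None,fx=4,fy=4,interpolation=cv2.INTER_CUBIC)
    def ln(a,b,c):
        q=((proj(n,P2W(x,[a,b]))+.5)*4).astype(int);cv2.line(im,tuple(map(int,q[0])),tuple(map(int,q[1])),c,1)
    for i in range(4): ln(tm[i],tm[(i+1)%4],(0,0,255))
    ln((-167,60,85),(-167,-60,85),(0,255,255)); ln((50,140,40),(50,-140,40),(0,255,0))
    ln((-125,172,85),(-125,-172,85),(255,255,0)); ln((110,172,85),(110,-172,85),(255,255,0))
    o=(250,90) if n=="top" else (280,130)
    cv2.imwrite(f"pics/{n}0o.png",im[o[1]*4:o[1]*4+600,o[0]*4:o[0]*4+800])
E
```

```text
[ 6.25584270e+02 -5.75600955e+01  1.58369499e-01] [-0.5  1.3  0.9  1.2  0.7 -1.6 -1.2 -1. ]
[array([452.1, -17.6,  85. ]), array([ 466.8, -149.7,   85. ])] [[ 451.2  -24.6   85. ]
 [ 470.1 -143.1   85. ]]
[[-2.3 -2.5]
 [ 1.4 -1.3]]
[[311.25 226.25]
 [343.   260.  ]] [[310.45759067 227.30944889]
 [341.39874042 259.27353077]]
```

View pics/side0o.png

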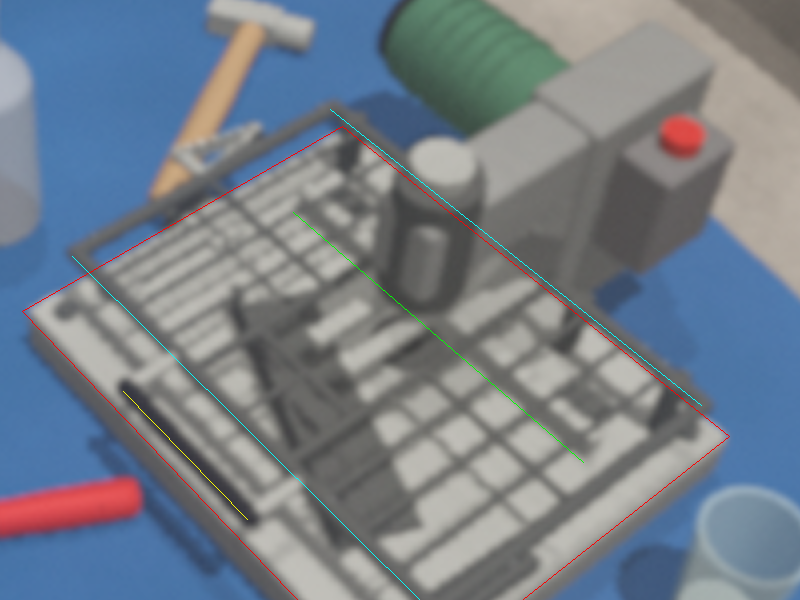

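View pics/top0o.png

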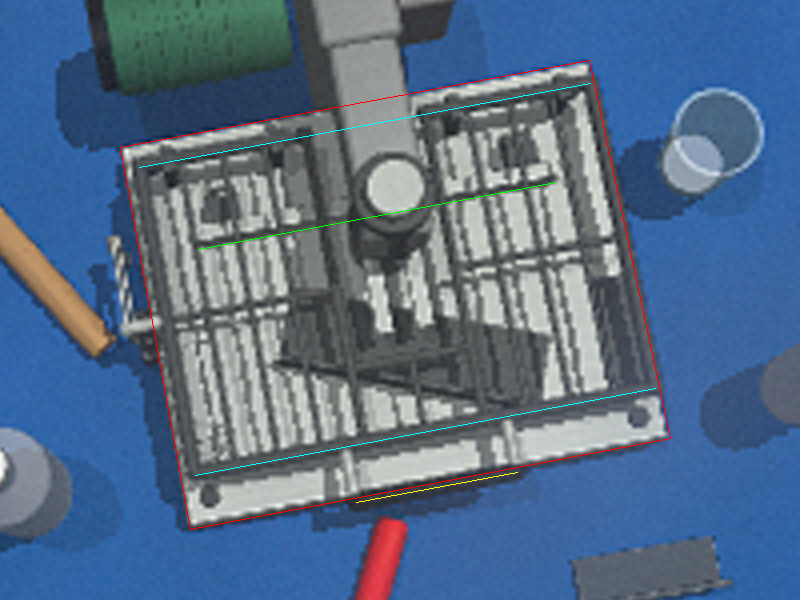

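Punch is at about (626,-58) with yaw 0.158, and the handle matches to about 3 mm. I plan to grip the handle with the tool pitched 45° and carry it along the arc. First, the transit rows.

```bash
cat >> h.py <<'E'
def cur():
    s=get_state(); q=s["eef_rot"]; return s["tcp_pos"],R.from_quat([q[1],q[2],q[3],q[0]])
def tgtR(yaw,pitch): # tool z forward-down by pitch, y in vertical plane (fwd-up)
    f=np.array([np.cos(yaw),np.sin(yaw),0]);u=np.array([0,0,1.])
    z=f*np.cos(pitch)-u*np.sin(pitch); y=f*np.sin(pitch)+u*np.cos(pitch); x=np.cross(y,z)
    return R.from_matrix(np.c_[x,y,z])
def rows(p0,R0,pts,rv,g=0):
    # rows through world pts with per-row rv; shift in frame before row's turn
    out=[];p=np.array(p0,float);Rc=R0
    for i,t in enumerate(pts):
        d=Rc.inv().apply(np.array(t)-p); d=np.round(d,0)
        out.append([*d.tolist(),*rv,g]); p=p+Rc.apply(d); Rc=Rc*R.from_rotvec(rv)
    return out,p,Rc
def away(p,Rc,tp,tR):
    return Rc.inv().apply(tp-p).round(1),(Rc.inv()*tR).as_rotvec().round(3)
E
python3 - <<'E'
from h import *
p,Rc=cur()
A=p.copy();B=np.array([270,150,400.]);C=np.array([285,-108,340.])
r,p,Rc=rows(p,Rc,[A+(B-A)*(i+1)/12 for i in range(12)],[0,0,.088]);print(r,p)
r,p,Rc=rows(p,Rc,[B+(C-B)*(i+1)/9 for i in range(9)],[-.087,0,0]);print(r,p)
print(away(p,Rc,C,tgtR(.158,.785)))
E
```

```text
[[-17.0, -26.0, 0.0, 0, 0, 0.088, 0], [-19.0, -25.0, 1.0, 0, 0, 0.088, 0], [-21.0, -23.0, 0.0, 0, 0, 0.088, 0], [-23.0, -21.0, 0.0, 0, 0, 0.088, 0], [-25.0, -19.0, 1.0, 0, 0, 0.088, 0], [-27.0, -17.0, 0.0, 0, 0, 0.088, 0], [-27.0, -14.0, 1.0, 0, 0, 0.088, 0], [-29.0, -12.0, -0.0, 0, 0, 0.088, 0], [-30.0, -9.0, 0.0, 0, 0, 0.088, 0], [-31.0, -7.0, 1.0, 0, 0, 0.088, 0], [-31.0, -3.0, 0.0, 0, 0, 0.088, 0], [-31.0, -2.0, 0.0, 0, 0, 0.088, 0]] [269.5396483  149.81659557 400.46940957]
[[-28.0, -3.0, 7.0, -0.087, 0, 0, 0], [-29.0, -3.0, 7.0, -0.087, 0, 0, 0], [-29.0, -4.0, 6.0, -0.087, 0, 0, 0], [-28.0, -5.0, 5.0, -0.087, 0, 0, 0], [-29.0, -5.0, 6.0, -0.087, 0, 0, 0], [-28.0, -5.0, 4.0, -0.087, 0, 0, 0], [-29.0, -6.0, 5.0, -0.087, 0, 0, 0], [-28.0, -7.0, 3.0, -0.087, 0, 0, 0], [-29.0, -6.0, 4.0, -0.087, 0, 0, 0]] [ 285.47568961 -108.07026185  339.96837379]
(array([ 0.1, -0.3, -0.3]), array([-0.003, -0.003,  0.004]))
```

>>> send_rows([
  [[-17, -26, 0, 0, 0, 0.088, 0], [-19, -25, 1, 0, 0, 0.088, 0], [-21, -23, 0, 0, 0, 0.088, 0], [-23, -21, 0, 0, 0, 0.088, 0], [-25, -19, 1, 0, 0, 0.088, 0], [-27, -17, 0, 0, 0, 0.088, 0], [-27, -14, 1, 0, 0, 0.088, 0], [-29, -12, 0, 0, 0, 0.088, 0], [-30, -9, 0, 0, 0, 0.088, 0], [-31, -7, 1, 0, 0, 0.088, 0], [-31, -3, 0, 0, 0, 0.088, 0], [-31, -2, 0, 0, 0, 0.088, 0]],
])

```text
time: 1.35
tcp_pos: [269.5, 148.6, 400.6]
eef_rot: [0.0, 0.648, 0.761, 0.0]
contact_force: [0.9, 0.0, 0.1]
grip_width: 0.999
```

>>> send_rows([
  [[-28, -3, 7, -0.087, 0, 0, 90], [-29, -3, 7, -0.087, 0, 0, 90], [-29, -4, 6, -0.087, 0, 0, 90], [-28, -5, 5, -0.087, 0, 0, 90], [-29, -5, 6, -0.087, 0, 0, 90], [-28, -5, 4, -0.087, 0, 0, 90], [-29, -6, 5, -0.087, 0, 0, 90], [-28, -7, 3, -0.087, 0, 0, 90], [-29, -6, 4, -0.087, 0, 0, 90], [0, 0, 0, 0, 0, 0, 90]],
])

```text
time: 2.35
tcp_pos: [318.6, -121.3, 349.4]
eef_rot: [0.233, 0.603, 0.708, 0.283]
contact_force: [-1.0, 0.5, -0.8]
grip_width: 0.649
```

Run:
```python
from h import *
s=get_state();print(s["time"],s["q"].round(3),s["grip_width"],s["contact_force"].round(1))
p,Rc=cur();print(p.round(1),away(p,Rc,np.array([352,-101,195.]),tgtR(.158,.785)))
pic,d=camera("wrist");cv2.imwrite("pics/w1.png",pic[:,:,::-1])
```

```text
2.35 [-0.505 -0.846 -0.704  1.087  0.445  1.052] 0.6490161948022958 [-1.   0.5 -0.8]
[ 318.6 -121.3  349.4] (array([ 12.6, -78.9, 137.8]), array([-0.035, -0.014, -0.004]))
```

View pics/w1.png

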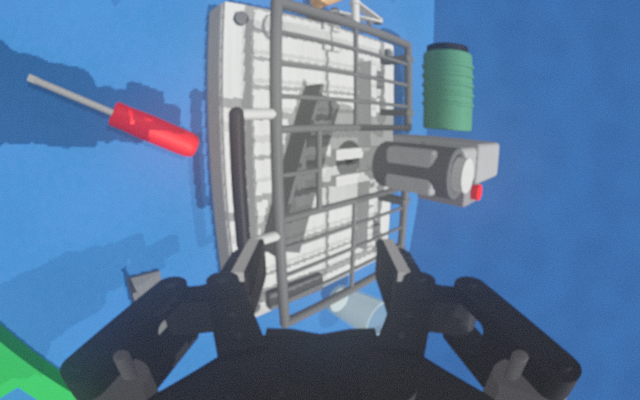

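The arm ran into its shoulder limit slightly short, but the pose is fine. The wrist view shows the black handle from (237,110) to (242,247) and the dark iron behind the bars. Locating the handle by ray.

```bash
cat >> h.py <<'E'
def fray(u,v,c):
    K=c["camera_matrix"];E=c["extrinsics"];a=np.array([u-K[0,2],v-K[1,2]]);r=np.hypot(*a);th=r/K[0,0]
    d=np.array([*(a/max(r,1e-9)*np.sin(th)),np.cos(th)]);return E[:3,3],E[:3,:3]@d
def fatz(u,v,z,c):
    o,d=fray(u,v,c);return o+d*(z-o[2])/d[2]
def fproj(P,c):
    K=c["camera_matrix"];E=c["extrinsics"];q=(np.atleast_2d(P)-E[:3,3])@E[:3,:3]
    r=np.hypot(q[:,0],q[:,1]);th=np.arctan2(r,q[:,2]);return q[:,:2]/r[:,None]*(K[0,0]*th)[:,None]+K[:2,2]
E
python3 - <<'E'
from h import *
c=get_calibration("wrist")
print(fatz(237,112,85,c).round(1),fatz(242,247,85,c).round(1))
x=np.load("punch.npy")
im=cv2.resize(cv2.imread("pics/w1.png"),None,fx=3,fy=3)
def ln(a,b,col):
    t=np.linspace(0,1,20)[:,None];q=(fproj(P2W(x,np.array(a)*(1-t)+np.array(b)*t),c)+.5)*3
    cv2.polylines(im,[q.astype(int).reshape(-1,1,2)],False,col,1)
ln((-167,60,85),(-167,-60,85),(0,255,255));ln((-160,185,40),(-160,-185,40),(0,0,255));ln((-160,185,40),(140,185,40),(0,0,255));ln((-160,-185,40),(140,-185,40),(0,0,255));ln((-125,172,85),(-125,-172,85),(255,255,0));ln((50,140,40),(50,-140,40),(0,255,0))
cv2.imwrite("pics/w1o.png",im[:600*2,540:1340][:1000:,:][0:600*2:1][:600] if 0 else cv2.resize(im[0:1000,540:1340],None,fx=.6,fy=.6))
E
```

```text
[452.2 -21.   85. ] [ 468.7 -143.9   85. ]
```

View pics/w1o.png

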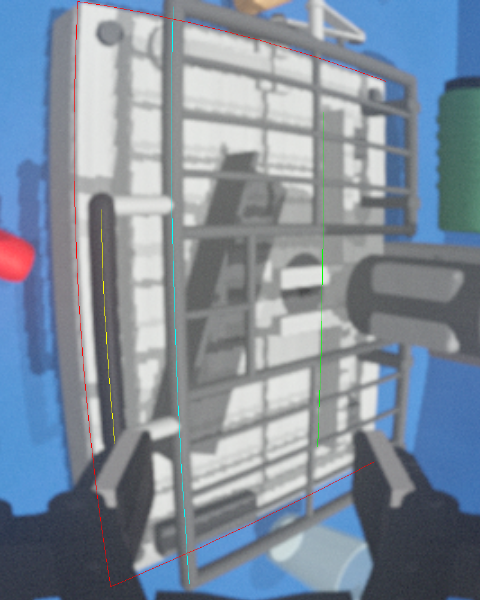

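>>> send_rows([
  [[4, -20, 17, 0, 0, 0, 90], [4, -20, 17, 0, 0, 0, 90], [3, -20, 17, 0, 0, 0, 90], [2, -19, 17, -0.03, -0.01, 0, 90], [0, 0, 0, 0, 0, 0, 90]],
])

```text
time: 2.9
tcp_pos: [328.3, -124.5, 249.3]
eef_rot: [0.228, 0.599, 0.711, 0.29]
contact_force: [-0.6, 0.2, -0.1]
grip_width: 0.648
```

Run:
```python
from h import *
s=get_state();print(s["time"],s["q"].round(3),s["grip_width"],s["contact_force"].round(1))
p,Rc=cur();print(p.round(1),away(p,Rc,np.array([352.6,-99.4,194.6]),tgtR(.15,.785)))
```

```text
2.9 [-0.505 -0.846 -0.897  0.898  0.462  1.047] 0.6483037821788177 [-0.6  0.2 -0.1]
[ 328.3 -124.5  249.3] (array([ 19.1, -17.2,  59.6]), array([-0.031, -0.036,  0.005]))
```

>>> send_rows([
  [[6, -5, 5, -0.01, -0.012, 0, 90], [6, -6, 5, -0.01, -0.012, 0, 90], [7, -6, 5, -0.01, -0.012, 0, 90], [0, 0, 10, 0, 0, 0, 90], [0, 0, 0, 0, 0, 0, 90]],
])

```text
time: 3.4
tcp_pos: [348.0, -117.7, 225.0]
eef_rot: [0.244, 0.599, 0.705, 0.289]
contact_force: [0.8, -0.4, 0.0]
grip_width: 0.646
```

Run:
```python
from h import *
s=get_state();print(s["time"],s["q"].round(3),s["grip_width"],s["contact_force"].round(1))
p,Rc=cur();print(p.round(1),away(p,Rc,np.array([352.6,-99.4,194.6]),tgtR(.15,.785)))
pic,d=camera("wrist");cv2.imwrite("pics/w2.png",pic[:,:,::-1])
```

```text
3.4 [-0.45  -0.826 -0.948  0.773  0.417  1.107] 0.6463814476264427 [ 0.8 -0.4  0. ]
[ 348.  -117.7  225. ] (array([ 17.3, -16. ,  27. ]), array([-0.01 , -0.012,  0.008]))
```

View pics/w2.png

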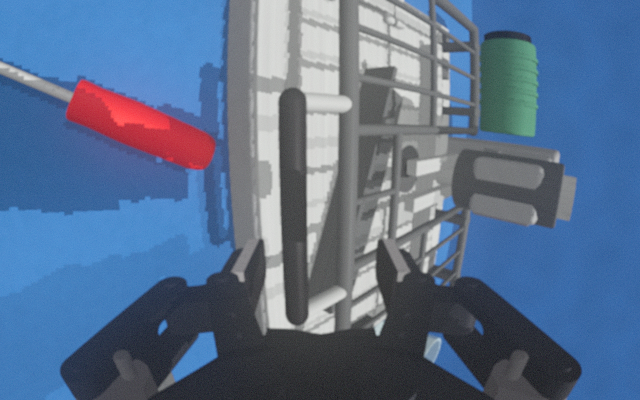

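The handle lies between the jaws, about 16 mm towards the lower finger, which agrees with the computed offset. Moving in.

>>> send_rows([
  [[6, -8, 0, -0.01, -0.01, 0, 90], [6, -8, 5, 0, 0, 0, 90], [5, 0, 11, 0, 0, 0, 90], [0, 0, 11, 0, 0, 0, 90], [0, 0, 0, 0, 0, 0, 90]],
])

```text
time: 3.95
tcp_pos: [359.7, -105.1, 192.6]
eef_rot: [0.247, 0.6, 0.704, 0.289]
contact_force: [-0.5, 0.5, 0.1]
grip_width: 0.648
```

Run:
```python
from h import *
s=get_state();print(s["time"],s["q"].round(3),s["grip_width"],s["contact_force"].round(1))
p,Rc=cur();print(p.round(1),away(p,Rc,np.array([352.6,-99.4,194.6]),tgtR(.15,.785)))
pic,d=camera("wrist");cv2.imwrite("pics/w3.png",pic[:,:,::-1])
```

```text
3.95 [-0.395 -0.805 -1.007  0.668  0.379  1.157] 0.6475262964717112 [-0.5  0.5  0.1]
[ 359.7 -105.1  192.6] (array([ 6.8, -2.9, -5.7]), array([-0.006, -0.006,  0.006]))
```

View pics/w3.png

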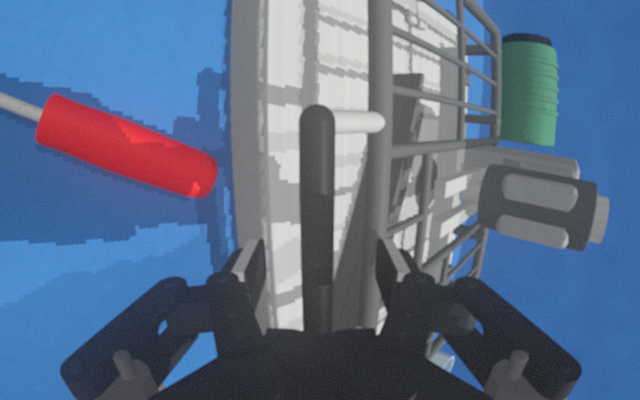

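Handle is centred between the jaws (column 317). Small correction, then close.

>>> send_rows([
  [[6, -2, -5, 0, 0, 0, 90], [0, 0, 0, 0, 0, 0, 200], [0, 0, 0, 0, 0, 0, 220], [0, 0, 0, 0, 0, 0, 255], [0, 0, 0, 0, 0, 0, 255], [0, 0, 0, 0, 0, 0, 255], [0, 0, 0, 0, 0, 0, 255]],
], force=35)

```text
time: 4.7
tcp_pos: [353.9, -100.6, 195.5]
eef_rot: [0.247, 0.6, 0.703, 0.289]
contact_force: [-3.5, -4.3, -3.4]
grip_width: 0.149
```

Run:
```python
from h import *
s=get_state();print(s["time"],s["q"].round(3),s["grip_width"]*85,s["contact_force"].round(1))
p,Rc=cur();print(p.round(1),(p+Rc.apply([0,0,155])).round(1))
```

```text
4.7 [-0.388 -0.836 -1.015  0.689  0.373  1.164] 12.67512901406566 [-3.5 -4.3 -3.4]
[ 353.9 -100.6  195.5] [461.7 -83.6  85.4]
```

Run:
```python
from h import *
th=np.arange(0,.9401,.94/24);f=277*(1-np.cos(th));u=277*np.sin(th)
p,Rc=cur();F=np.array([np.cos(.15),np.sin(.15),0])
W=f[:,None]*F+u[:,None]*np.array([0,0,1.])
T=Rc.inv().apply(W); acc=np.zeros(3)
for t in T[1:]:
    d=np.round(t-acc,1);acc+=d;print(d.tolist())
```

```text
[-0.0, 7.8, -7.6]
[-0.0, 8.1, -7.2]
[-0.0, 8.3, -6.9]
[-0.1, 8.6, -6.6]
[0.0, 8.9, -6.3]
[0.0, 9.1, -5.9]
[-0.0, 9.3, -5.5]
[-0.1, 9.6, -5.2]
[0.0, 9.7, -4.8]
[-0.0, 9.9, -4.4]
[-0.1, 10.1, -4.0]
[-0.0, 10.2, -3.6]
[-0.0, 10.4, -3.2]
[-0.1, 10.5, -2.8]
[-0.0, 10.5, -2.4]
[-0.1, 10.7, -2.0]
[-0.0, 10.7, -1.5]
[-0.1, 10.8, -1.2]
[-0.1, 10.9, -0.7]
[-0.0, 10.8, -0.3]
[-0.1, 10.8, 0.2]
[-0.0, 10.9, 0.5]
[-0.1, 10.8, 1.0]
[-0.1, 10.7, 1.4]
```

>>> send_rows([
  [[0, 8, -7.5, 0, 0, 0, 255], [0, 8, -7, 0, 0, 0, 255], [0, 8.5, -7, 0, 0, 0, 255], [0, 8.5, -6.5, 0, 0, 0, 255], [0, 9, -6.5, 0, 0, 0, 255], [0, 9, -6, 0, 0, 0, 255]],
])

```text
time: 5.3
tcp_pos: [361.1, -99.4, 259.9]
eef_rot: [0.246, 0.601, 0.703, 0.288]
contact_force: [-9.2, -5.4, -2.4]
grip_width: 0.144
```

```bash
cat > st.py <<'E'
from h import *
s=get_state();p,Rc=cur();g=p+Rc.apply([0,0,155])
print(s["time"],"q",s["q"].round(3),"gw",round(s["grip_width"]*85,1),"F",s["contact_force"].round(1));print("tcp",p.round(1),"grasp",g.round(1))
E
python3 st.py
```

```text
5.3 q [-0.375 -0.825 -0.886  0.805  0.364  1.174] gw 12.2 F [-9.2 -5.4 -2.4]
tcp [361.1 -99.4 259.9] grasp [468.5 -82.5 149.5]
```

>>> send_rows([
  [[0, 9.5, -5.5, 0, 0, 0, 255], [0, 9.5, -5, 0, 0, 0, 255], [0, 9.5, -5, 0, 0, 0, 255], [0, 10, -4.5, 0, 0, 0, 255], [0, 10, -4, 0, 0, 0, 255], [0, 10, -3.5, 0, 0, 0, 255], [0, 10.5, -3, 0, 0, 0, 255], [0, 10.5, -3, 0, 0, 0, 255], [0, 10.5, -2.5, 0, 0, 0, 255], [0, 10.5, -2, 0, 0, 0, 255]],
])

```text
time: 6.3
tcp_pos: [405.9, -92.2, 358.9]
eef_rot: [0.247, 0.6, 0.703, 0.289]
contact_force: [-3.3, -4.1, -2.1]
grip_width: 0.149
```

```bash
python3 st.py
python3 - <<'E'
from h import *
pic,d=camera("side");cv2.imwrite("pics/s4.png",pic[:,:,::-1])
E
```

```text
6.3 q [-0.308 -0.69  -0.64   0.896  0.321  1.227] gw 12.7 F [-3.3 -4.1 -2.1]
tcp [405.9 -92.2 358.9] grasp [513.7 -75.1 248.8]
```

View pics/s4.png

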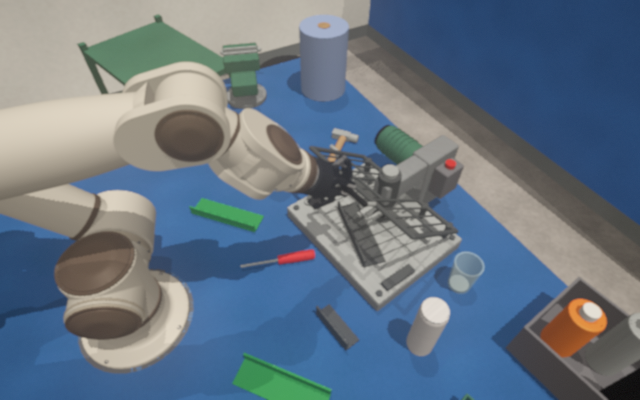

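Guard is rising in the grip (about 0.63 rad). Continuing.

>>> send_rows([
  [[0, 10.5, -1.5, 0, 0, 0, 255], [0, 11, -1, 0, 0, 0, 255], [0, 11, -0.5, 0, 0, 0, 255], [0, 11, 0, 0, 0, 0, 255], [0, 11, 0, 0, 0, 0, 255], [0, 11, 0.5, 0, 0, 0, 255], [0, 9, 1, 0, 0, 0, 255], [0, 5, 0.5, 0, 0, 0, 255]],
])

```text
time: 7.15
tcp_pos: [461.3, -83.3, 415.9]
eef_rot: [0.248, 0.6, 0.703, 0.29]
contact_force: [-3.2, -4.5, 0.8]
grip_width: 0.156
```

```bash
python3 st.py
```

```text
7.15 q [-0.244 -0.54  -0.453  0.917  0.279  1.277] gw 13.2 F [-3.2 -4.5  0.8]
tcp [461.3 -83.3 415.9] grasp [569.2 -66.3 305.9]
```

>>> send_rows([
  [[0, 3, 0.5, 0, 0, 0, 255], [0, 2, 0.5, 0, 0, 0, 255], [0, 1, 0, 0, 0, 0, 255], [0, 0, 0, 0, 0, 0, 255]],
])

```text
time: 7.55
tcp_pos: [465.5, -82.6, 418.8]
eef_rot: [0.248, 0.6, 0.703, 0.289]
contact_force: [-7.6, -5.1, 1.7]
grip_width: 0.147
```

```bash
python3 st.py
```

```text
7.55 q [-0.24  -0.528 -0.44   0.918  0.276  1.28 ] gw 12.5 F [-7.6 -5.1  1.7]
tcp [465.5 -82.6 418.8] grasp [573.3 -65.6 308.8]
```

>>> send_rows([
  [[0, 1.5, 0.2, 0, 0, 0, 255], [0, 0, 0, 0, 0, 0, 255]],
])

```text
time: 7.75
tcp_pos: [466.4, -82.5, 419.5]
eef_rot: [0.247, 0.6, 0.703, 0.289]
contact_force: [-7.8, -5.6, 1.7]
grip_width: 0.147
```

>>> send_rows([
  [[0, 1.5, 0.2, 0, 0, 0, 255], [0, 0, 0, 0, 0, 0, 255]],
])

```text
time: 7.95
tcp_pos: [467.2, -82.3, 420.1]
eef_rot: [0.247, 0.601, 0.703, 0.289]
contact_force: [-13.1, -6.2, 2.6]
grip_width: 0.143
```

It's on the stop (force −13 N). Easing down now.

>>> send_rows([
  [[0, -2, 0, 0, 0, 0, 255], [0, -2, 0, 0, 0, 0, 255], [0, -1, 0, 0, 0, 0, 255], [0, -1, 0, 0, 0, 0, 255], [0, -1, 0, 0, 0, 0, 255], [0, 0, 0, 0, 0, 0, 255]],
])

```text
time: 8.55
tcp_pos: [463.2, -83.0, 417.0]
eef_rot: [0.249, 0.599, 0.703, 0.29]
contact_force: [1.6, -3.9, 5.8]
grip_width: 0.151
```

```bash
python3 st.py;  python3 - <<'E'
from h import *
for n in ("side","top"):
    pic,d=camera(n);cv2.imwrite(f"pics/{n}5.png",pic[:,:,::-1])
    o=(140,270) if n=="side" else (80,250)
    cv2.imwrite(f"pics/{n}5c.png",cv2.resize(pic[o[0]:o[0]+150,o[1]:o[1]+200,::-1],None,fx=4,fy=4,interpolation=cv2.INTER_CUBIC))
E
```

```text
8.55 q [-0.242 -0.536 -0.449  0.913  0.278  1.278] gw 12.9 F [ 1.6 -3.9  5.8]
tcp [463.2 -83.  417. ] grasp [571.4 -65.9 307.3]
```

View pics/top5c.png

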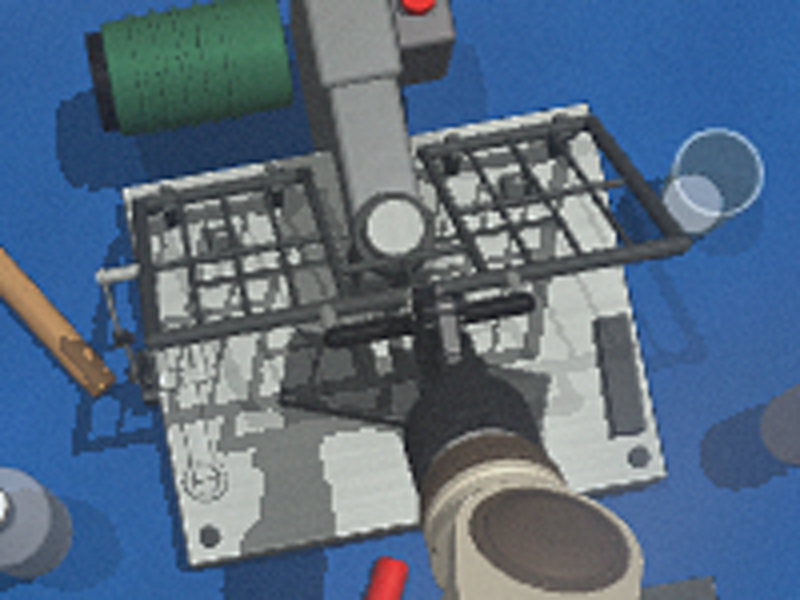

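View pics/side5c.png

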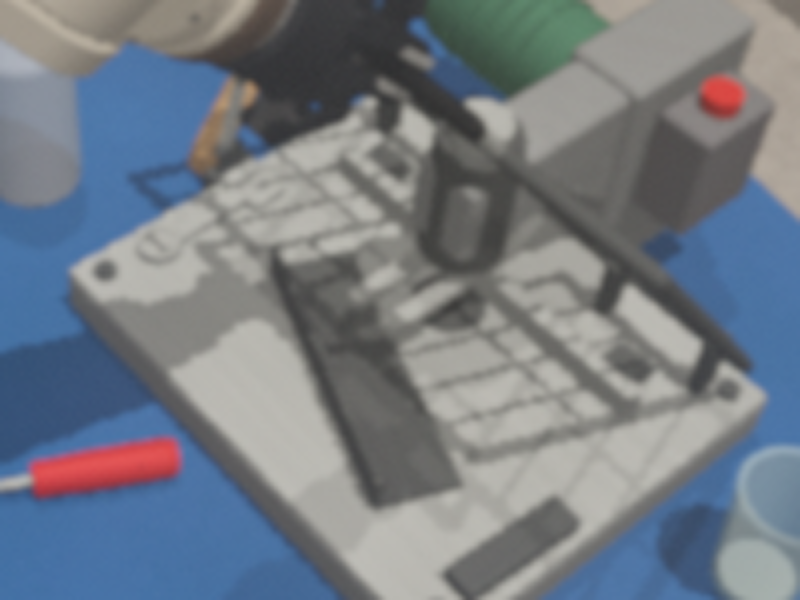

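Force has reversed (+5.8 N up on the tool), so the stay seems to be carrying it. One more small ease to confirm.

>>> send_rows([
  [[0, -1, 0, 0, 0, 0, 255], [0, -1, 0, 0, 0, 0, 255], [0, 0, 0, 0, 0, 0, 255]],
])

```text
time: 8.95
tcp_pos: [462.3, -83.1, 416.3]
eef_rot: [0.25, 0.599, 0.703, 0.291]
contact_force: [10.2, -3.2, 5.9]
grip_width: 0.146
```

```bash
python3 st.py
```

```text
8.95 q [-0.244 -0.54  -0.454  0.911  0.28   1.277] gw 12.4 F [10.2 -3.2  5.9]
tcp [462.3 -83.1 416.3] grasp [570.8 -66.  306.9]
```

Pulling down is resisted with 12 N, so it's locked. Relieve and open partly, with the lower finger staying beneath.

>>> send_rows([
  [[0, 1, 0, 0, 0, 0, 255], [0, 0.5, 0, 0, 0, 0, 170], [0, 0, 0, 0, 0, 0, 130], [0, 0, 0, 0, 0, 0, 90], [0, 0, 0, 0, 0, 0, 90], [0, 0, 0, 0, 0, 0, 90]],
])

```text
time: 9.55
tcp_pos: [462.6, -82.9, 415.0]
eef_rot: [0.247, 0.6, 0.704, 0.29]
contact_force: [-0.4, -0.2, 0.3]
grip_width: 0.648
```

```bash
python3 st.py;  python3 - <<'E'
from h import *
pic,d=camera("wrist");cv2.imwrite(f"pics/w6.png",pic[:,:,::-1])
E
```

```text
9.55 q [-0.243 -0.536 -0.452  0.915  0.278  1.278] gw 55.0 F [-0.4 -0.2  0.3]
tcp [462.6 -82.9 415. ] grasp [570.4 -65.8 305. ]
```

View pics/w6.png

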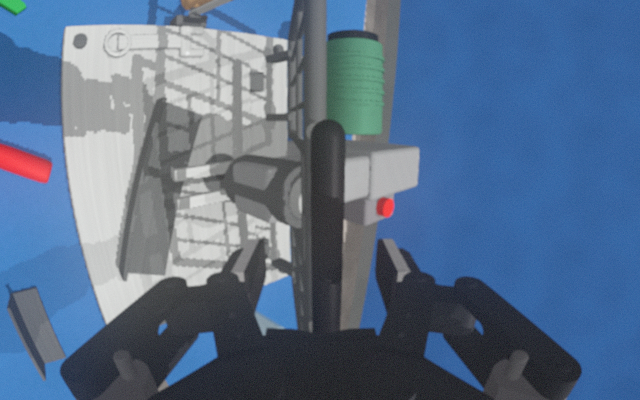

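The guard stays put between the open fingers with zero force. Backing out 110 mm and checking from all views.

>>> send_rows([
  [[0, 0, -20, 0, 0, 0, 90], [0, 0, -20, 0, 0, 0, 90], [0, -5, -20, 0, 0, 0, 90], [0, -10, -20, 0, 0, 0, 90], [0, -15, -20, 0, 0, 0, 90], [0, -15, 0, 0, 0, 0, 160], [0, -15, 0, 0, 0, 0, 255], [0, -15, 0, 0, 0, 0, 255], [0, 0, 0, 0, 0, 0, 255]],
])

```text
time: 10.5
tcp_pos: [339.8, -102.6, 432.4]
eef_rot: [0.247, 0.601, 0.703, 0.289]
contact_force: [0.0, 0.5, -0.4]
grip_width: 0.001
```

```bash
python3 st.py;  python3 - <<'E'
from h import *
c=get_calibration("wrist");pic,d=camera("wrist");cv2.imwrite(f"pics/w7.png",pic[:,:,::-1]);np.save("/tmp/w7c.npy",c["extrinsics"])
for n in ("side","top"):
    pic,d=camera(n);cv2.imwrite(f"pics/{n}7.png",pic[:,:,::-1])
    o=(140,270) if n=="side" else (80,250)
    cv2.imwrite(f"pics/{n}7c.png",cv2.resize(pic[o[0]:o[0]+150,o[1]:o[1]+200,::-1],None,fx=4,fy=4,interpolation=cv2.INTER_CUBIC))
E
```

```text
10.5 q [-0.413 -0.791 -0.533  1.133  0.39   1.143] gw 0.1 F [ 0.   0.5 -0.4]
tcp [ 339.8 -102.6  432.4] grasp [447.5 -85.5 322.3]
```

View pics/w7.png

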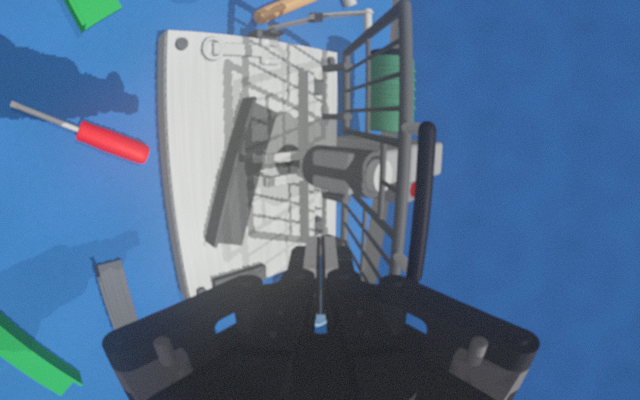

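View pics/top7c.png

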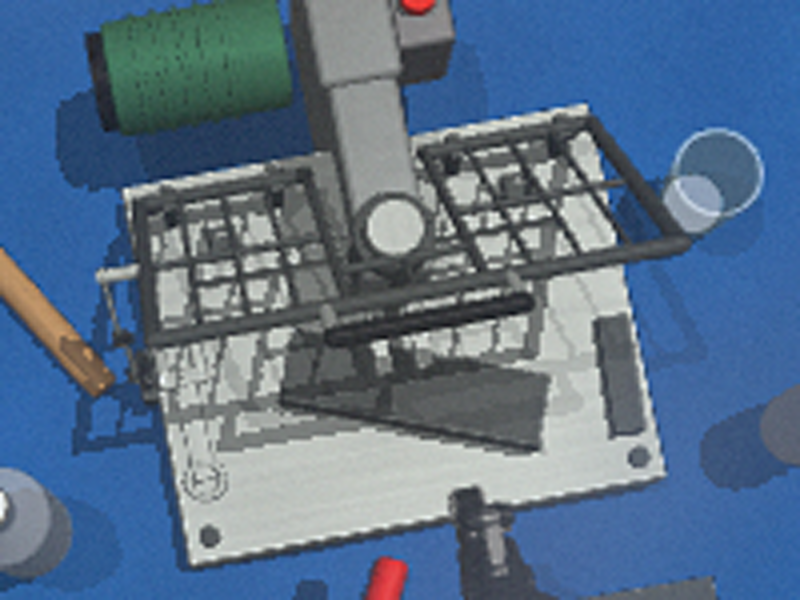

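View pics/side7c.png

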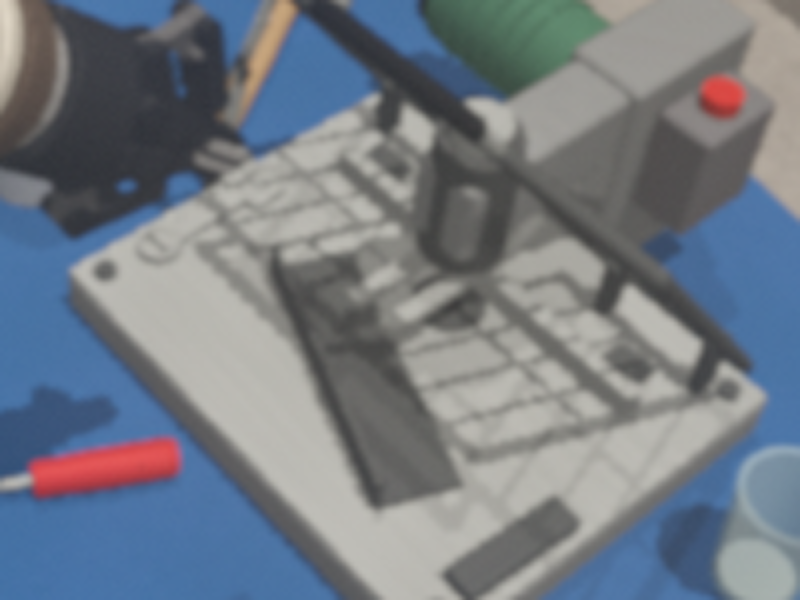

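Guard remains up on its own. The iron is clearly visible; enlarging the wrist view to measure.

Run:
```python
import cv2
p=cv2.imread("pics/w7.png")
cv2.imwrite("pics/w7a.png",cv2.resize(p[80:260,180:360],None,fx=3.3,fy=3.3,interpolation=cv2.INTER_CUBIC))
p=cv2.imread("pics/side7.png")
cv2.imwrite("pics/s7a.png",cv2.resize(p[185:285,320:420],None,fx=6,fy=6,interpolation=cv2.INTER_CUBIC))
```

```text
(no output)
```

View pics/w7a.png

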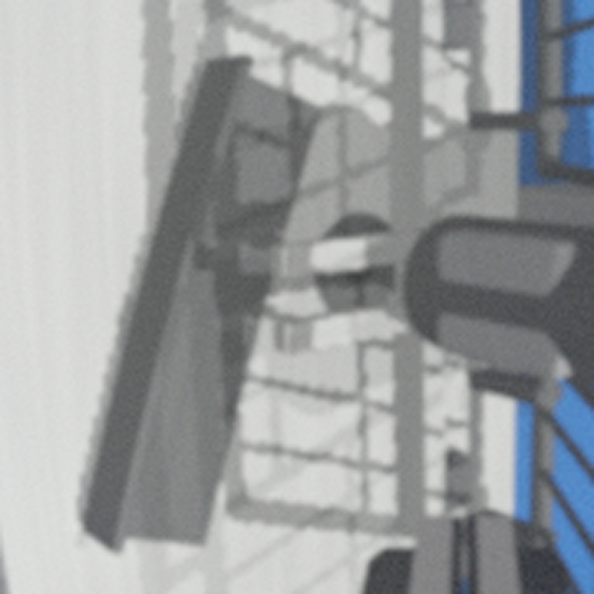

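View pics/s7a.png

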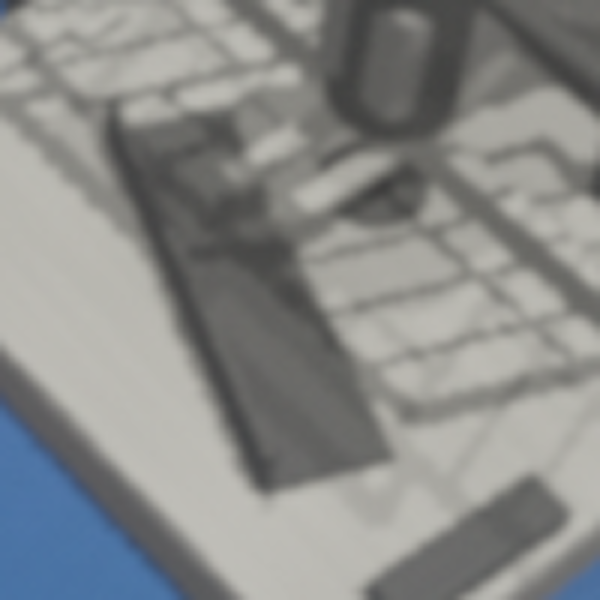

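```bash
cat > fit.py <<'E'
from h import *
c=get_calibration("wrist");c["extrinsics"]=np.load("/tmp/w7c.npy")
A=lambda L,o,s:np.array(L,float)/s+np.array(o)
def pj(n,P): return fproj(P,c) if n=="wrist" else proj(n,P)
ang=[("wrist",A([(82,512),(205,65),(122,548),(207,543),(322,110)],(180,80),3.3),[(-30,-100,40),(-30,100,40),(-30,-100,70),(30,-100,45),(30,100,45)]),
("side",A([(115,105),(262,490),(392,460)],(320,185),6),[(-28,100,70),(-28,-100,70),(30,-100,45)]),
("top",A([(280,402),(540,450),(550,372)],(250,80),4),[(-30,100,70),(-30,-100,70),(30,-100,45)])]
pun=[("top",A([(190,562),(665,473),(590,105),(125,188)],(250,80),4),[(-160,185,40),(-160,-185,40),(140,-185,40),(140,185,40)]),
("side",A([(72,268),(765,398)],(270,140),4),[(-160,185,40),(140,-185,40)]),
("wrist",A([(397,530)],(180,80),3.3),[(50,-140,62)])]
def run(obs,x0):
    f=lambda x:np.concatenate([(pj(n,P2W(x,m))-p).ravel() for n,p,m in obs])
    r=least_squares(f,x0,loss="soft_l1");
    for n,p,m in obs: print(n,(pj(n,P2W(r.x,m))-p).round(1).tolist())
    return r.x
a=run(ang,[560,-60,-.2]);p=run(pun,[625,-57,.158]);print(a,p)
ca,sa=np.cos(p[2]),np.sin(p[2])
inv=lambda P:np.c_[(P[:,0]-p[0])*ca+(P[:,1]-p[1])*sa,-(P[:,0]-p[0])*sa+(P[:,1]-p[1])*ca]
print("in punch: toeL,toeR,outerL,outerR\n",inv(P2W(a,[(30,100,0),(30,-100,0),(-30,100,0),(-30,-100,0)])).round(1))
np.save("punch2.npy",p);np.save("angle.npy",a)
E
python3 fit.py
```

```text
wrist [[-0.5, 5.2], [0.6, -2.3], [-3.0, 1.3], [-0.4, 0.8], [0.3, -1.1]]
side [[-1.3, -1.7], [1.1, -5.5], [0.5, -0.8]]
top [[-0.6, -1.5], [0.6, -1.3], [0.3, -0.0]]
top [[-1.2, 1.1], [0.5, 1.9], [-0.1, -0.8], [-1.4, -0.8]]
side [[-3.0, -0.1], [0.3, -0.0]]
wrist [[7.6, 4.0]]
[ 5.70396285e+02 -7.53115437e+01 -2.12490997e-01] [ 6.24531890e+02 -5.73424496e+01  1.48762211e-01]
in punch: toeL,toeR,outerL,outerR
 [[   7.2   73.2]
 [ -63.5 -113.9]
 [ -48.9   94.4]
 [-119.6  -92.7]]
```

```bash
cat > ov.py <<'E'
from h import *
import sys
def overlay(n,src,out,crop,s,a,p,c=None):
    pj=(lambda P:fproj(P,c)) if n=="wrist" else (lambda P:proj(n,P))
    im=cv2.imread(src);x0,y0,w,h=crop
    im=cv2.resize(im[y0:y0+h,x0:x0+w],None,fx=s,fy=s,interpolation=cv2.INTER_CUBIC)
    def ln(x,A,B,col):
        t=np.linspace(0,1,20)[:,None];q=(pj(P2W(x,np.array(A)*(1-t)+np.array(B)*t))+.5-np.array([x0,y0]))*s
        cv2.polylines(im,[q.astype(int).reshape(-1,1,2)],False,col,1)
    def box(x,x1,x2,y1,y2,z1,z2,col):
        for z in(z1,z2):
            for A,B in(((x1,y1),(x2,y1)),((x2,y1),(x2,y2)),((x2,y2),(x1,y2)),((x1,y2),(x1,y1))): ln(x,(*A,z),(*B,z),col)
        for A in((x1,y1),(x2,y1),(x2,y2),(x1,y2)): ln(x,(*A,z1),(*A,z2),col)
    if a is not None: box(a,-30,30,-100,100,40,45,(0,255,255));box(a,-30,-25,-100,100,40,70,(0,165,255))
    box(p,50,62,-140,140,40,62,(0,255,0))
    for A,B in(((-160,185),(-160,-185)),((-160,-185),(140,-185)),((140,-185),(140,185)),((140,185),(-160,185))): ln(p,(*A,40),(*B,40),(0,0,255))
    cv2.imwrite(out,im)
E
python3 - <<'E'
from ov import *
c=get_calibration("wrist");c["extrinsics"]=np.load("/tmp/w7c.npy")
a=np.load("angle.npy");p=np.load("punch2.npy")
overlay("wrist","pics/w7.png","pics/w7o.png",(150,20,220,280),2.1*1,a,p,c)
overlay("wrist","pics/w7.png","pics/w7o.png",(150,70,240,200),3,a,p,c)
overlay("side","pics/side7.png","pics/s7o.png",(280,150,190,150),4,a,p)
E
```

```text
(no output)
```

View pics/w7o.png

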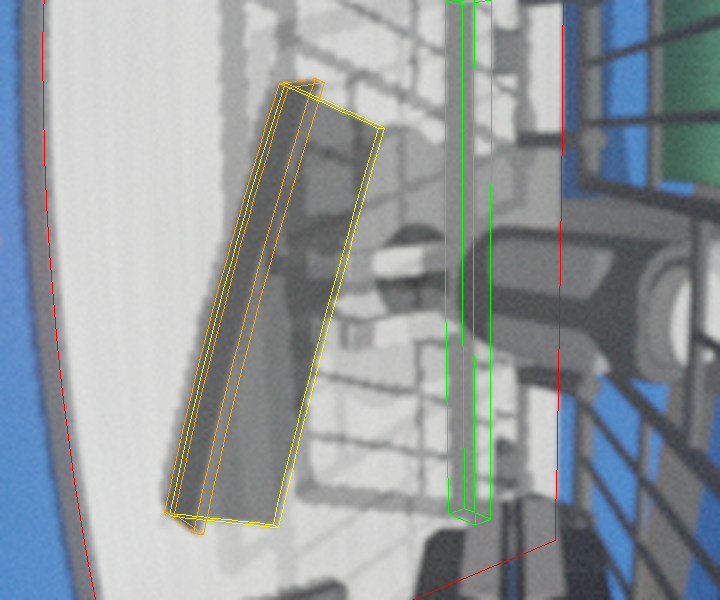

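View pics/s7o.png

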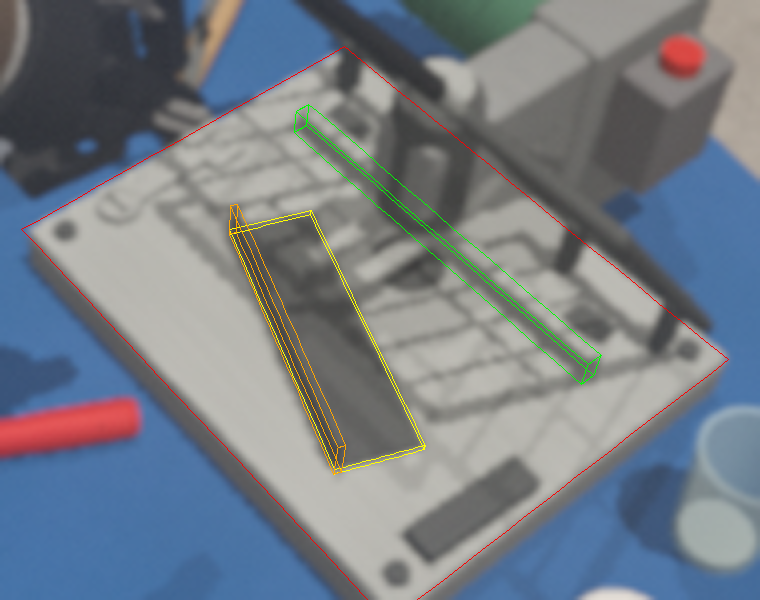

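Both overlays match within a few mm. In the punch frame toe_left is at (7,73) and toe_right at (−64,−114), so I push at the right end first. Planning the approach: closed fingers, pitch 0.9.

```bash
cat >> h.py <<'E'
def tip_tcp(px,py,z,pitch=.9):
    P=np.load("punch2.npy");tR=tgtR(P[2],pitch);t=P2W(P,[(px,py,z)])[0];return t-tR.apply([0,0,173.4]),tR
def tip_now():
    P=np.load("punch2.npy");p,Rc=cur();t=p+Rc.apply([0,0,173.4]);d=t-np.array([P[0],P[1],0]);ca,sa=np.cos(P[2]),np.sin(P[2])
    return np.array([d[0]*ca+d[1]*sa,-d[0]*sa+d[1]*ca,t[2]])
E
python3 - <<'E'
from h import *
p,Rc=cur();print(tip_now().round(1))
for q in((-150,-80,150),(-150,-80,52)):
    t,tR=tip_tcp(*q);print(t.round(1),away(p,Rc,t,tR))
c=get_calibration("top")
P=np.load("punch2.npy");ca,sa=np.cos(P[2]),np.sin(P[2])
for u,v in((597,318),(628,315),(612,437),(645,432)):
    w=atz("top",u/4+250,v/4+80,52)-np.array([P[0],P[1],0]);print("offcut",(w[0]*ca+w[1]*sa).round(),(-w[0]*sa+w[1]*ca).round())
E
```

```text
[-165.    -1.6  311.1]
[ 381.4 -174.7  285.8] (array([-77.5, -84.2, 125.4]), array([ 0.112, -0.005,  0.008]))
[ 381.4 -174.7  187.8] (array([ -77.4, -153.3,  194.9]), array([ 0.112, -0.005,  0.008]))
offcut -30.0 -155.0
offcut -32.0 -178.0
offcut -121.0 -148.0
offcut -122.0 -173.0
```

>>> send_rows([
  [[-13, -14, 21, 0.019, 0, 0, 255], [-13, -14, 21, 0.019, 0, 0, 255], [-13, -14, 21, 0.019, 0, 0, 255], [-13, -14, 21, 0.019, 0, 0, 255], [-13, -14, 21, 0.019, 0, 0, 255], [-13, -14, 21, 0.019, 0, 0, 255], [0, 0, 0, 0, 0, 0, 255]],
])

```text
time: 11.35
tcp_pos: [374.8, -176.5, 280.4]
eef_rot: [0.21, 0.614, 0.719, 0.248]
contact_force: [-1.0, 0.8, -0.2]
grip_width: 0.003
```

```bash
python3 st.py
python3 - <<'E'
from h import *
p,Rc=cur();print(tip_now().round(1))
for q in((-150,-80,80),(-150,-80,52)):
    t,tR=tip_tcp(*q);print(t.round(1),away(p,Rc,t,tR))
E
```

```text
11.35 q [-0.548 -0.589 -0.691  0.935  0.412  0.98 ] gw 0.2 F [-1.   0.8 -0.2]
tcp [ 374.8 -176.5  280.4] grasp [ 468.9 -161.2  158.2]
[-158.   -79.6  143.7]
[ 381.4 -174.7  215.8] (array([  0.6, -34.3,  55.1]), array([-0.008, -0.008,  0.005]))
[ 381.4 -174.7  187.8] (array([  0.5, -51.5,  77.2]), array([-0.008, -0.008,  0.005]))
```

>>> send_rows([
  [[0, -10, 15, 0, 0, 0, 255], [0, -10, 15, 0, 0, 0, 255], [0, -10, 15, -0.008, -0.008, 0.005, 255], [0, -10, 15, 0, 0, 0, 255], [0, -9, 14, 0, 0, 0, 255], [0, 0, 0, 0, 0, 0, 255]],
])

```text
time: 11.95
tcp_pos: [382.2, -174.5, 194.5]
eef_rot: [0.217, 0.615, 0.716, 0.25]
contact_force: [0.0, 0.2, 0.6]
grip_width: 0.003
```

```bash
python3 st.py
python3 - <<'E'
from h import *
p,Rc=cur();print(tip_now().round(1))
P=np.load("punch2.npy");f=np.array([np.cos(P[2]),np.sin(P[2]),0])
print("1mm fwd in tool",Rc.inv().apply(f).round(3),"1mm left",Rc.inv().apply([-f[1],f[0],0]).round(3), "up",Rc.inv().apply([0,0,1]).round(3))
c=get_calibration("wrist");pic,d=camera("wrist");cv2.imwrite("pics/w8.png",pic[:,:,::-1])
pic,d=camera("side");cv2.imwrite("pics/s8.png",cv2.resize(pic[150:300,280:480,::-1],None,fx=4,fy=4,interpolation=cv2.INTER_CUBIC))
E
```

```text
11.95 q [-0.533 -0.551 -0.841  0.725  0.403  1.004] gw 0.3 F [0.  0.2 0.6]
tcp [ 382.2 -174.5  194.5] grasp [ 478.  -160.3   73.5]
[-148.7  -80.1   59.1]
1mm fwd in tool [-0.001  0.781  0.625] 1mm left [ 1.     0.002 -0.001] up [-0.002  0.625 -0.781]
```

View pics/w8.png

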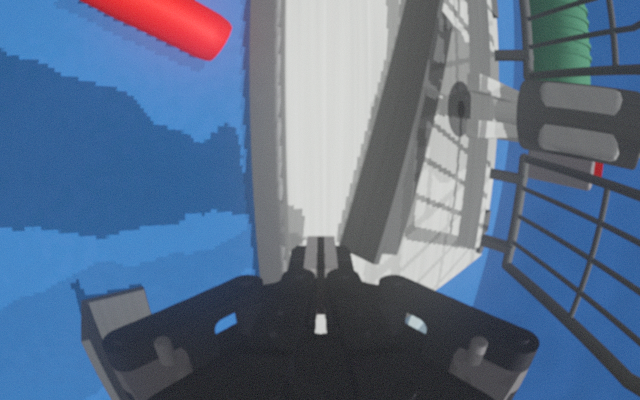

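View pics/s8.png

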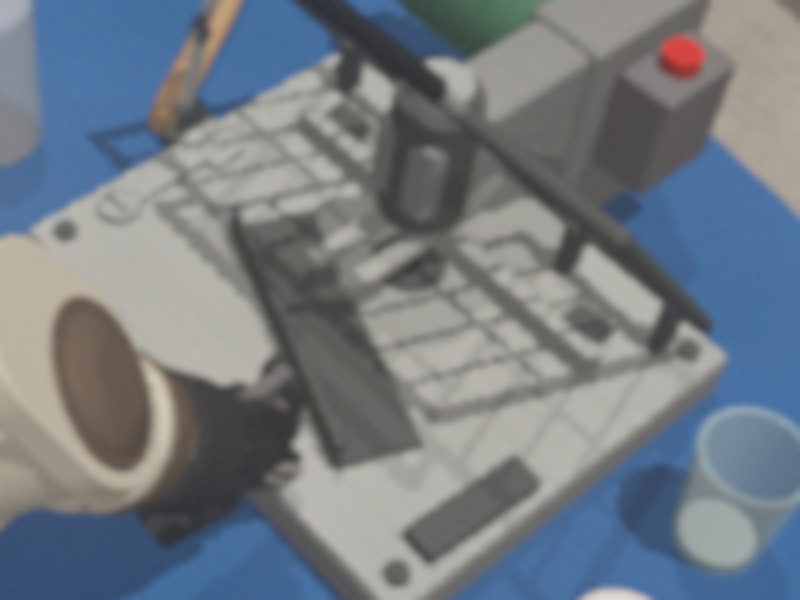

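>>> send_rows([
  [[0, -3.8, 4.7, 0, 0, 0, 255], [0, 3.9, 3.1, 0, 0, 0, 255], [0, 3.9, 3.1, 0, 0, 0, 255], [0, 3.9, 3.1, 0, 0, 0, 255], [0, 3.9, 3.1, 0, 0, 0, 255], [0, 3.9, 3.1, 0, 0, 0, 255], [0, 3.9, 3.1, 0, 0, 0, 255], [0, 3.9, 3.1, 0, 0, 0, 255]],
])

```text
time: 12.85
tcp_pos: [417.0, -169.9, 189.2]
eef_rot: [0.218, 0.615, 0.715, 0.25]
contact_force: [-2.2, -1.4, -0.3]
grip_width: -0.002
```

```bash
cat >> st.py <<'E'
print("tip punch",tip_now().round(1))
E
python3 st.py
```

```text
12.85 q [-0.477 -0.465 -0.804  0.655  0.373  1.055] gw -0.2 F [-2.2 -1.4 -0.3]
tcp [ 417.  -169.9  189.2] grasp [ 512.9 -156.    68.2]
tip punch [-113.6  -81.1   53.8]
```

Contact, with about 2.5 N of sliding force. Continuing the right-end push.

>>> send_rows([
  [[0, 3, 4.3, 0, 0, 0, 255], [0, 3.9, 3.1, 0, 0, 0, 255], [0, 3.9, 3.1, 0, 0, 0, 255], [0, 3.9, 3.1, 0, 0, 0, 255], [0, 3.9, 3.1, 0, 0, 0, 255], [0, 3.9, 3.1, 0, 0, 0, 255], [0, 3.9, 3.1, 0, 0, 0, 255], [0, 3.9, 3.1, 0, 0, 0, 255]],
])

```text
time: 13.65
tcp_pos: [456.5, -164.0, 188.0]
eef_rot: [0.218, 0.615, 0.715, 0.25]
contact_force: [-1.2, -1.2, -0.4]
grip_width: 0.001
```

```bash
python3 st.py
python3 - <<'E'
from h import *
c=get_calibration("wrist");np.save("/tmp/w9c.npy",c["extrinsics"]);pic,d=camera("wrist");cv2.imwrite("pics/w9.png",pic[:,:,::-1])
pic,d=camera("side");cv2.imwrite("pics/side9.png",pic[:,:,::-1]);cv2.imwrite("pics/s9.png",cv2.resize(pic[150:300,280:480,::-1],None,fx=4,fy=4,interpolation=cv2.INTER_CUBIC))
E
```

```text
13.65 q [-0.422 -0.37  -0.746  0.6    0.342  1.104] gw 0.0 F [-1.2 -1.2 -0.4]
tcp [ 456.5 -164.   188. ] grasp [ 552.5 -150.    67.1]
tip punch [-73.5 -81.   52.7]
```

View pics/w9.png

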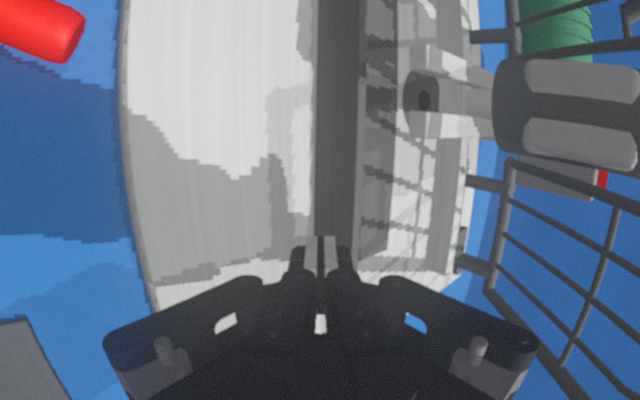

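View pics/s9.png

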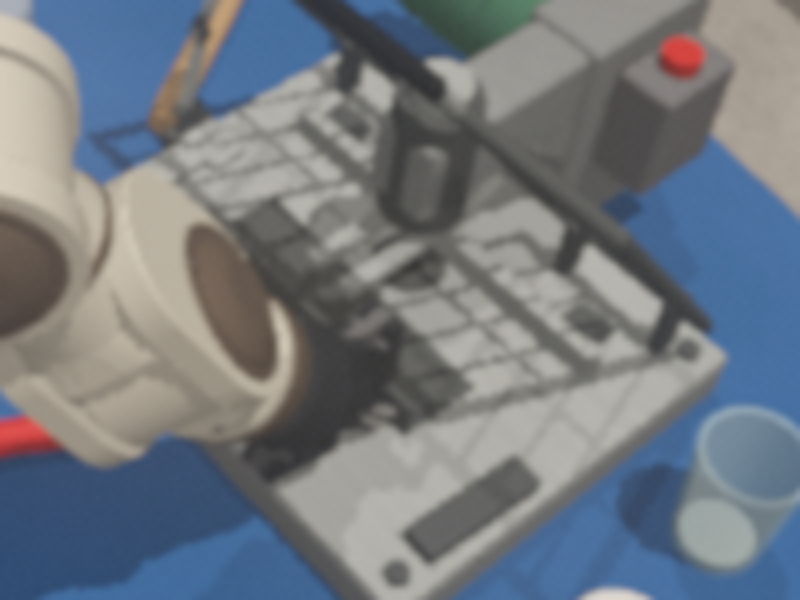

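Iron is now nearly parallel to the fence, with about 54 mm to go. Pushing the right end another 25 mm, then switching to the left end.

>>> send_rows([
  [[0, 3.9, 3.1, 0, 0, 0, 255], [0, 3.9, 3.1, 0, 0, 0, 255], [0, 3.9, 3.1, 0, 0, 0, 255], [0, 3.9, 3.1, 0, 0, 0, 255], [0, 3.9, 3.1, 0, 0, 0, 255], [0, 0, 0, 0, 0, 0, 255], [0, -15.6, -12.4, 0, 0, 0, 255], [0, -23.5, -18.8, 0, 0, 0, 255], [0, -23.5, -18.8, 0, 0, 0, 255], [0, -15.6, -12.4, 0, 0, 0, 255], [0, 10, -16, 0, 0, 0, 255], [0, 0, 0, 0, 0, 0, 255]],
])

```text
time: 14.95
tcp_pos: [380.0, -176.0, 209.3]
eef_rot: [0.22, 0.614, 0.715, 0.251]
contact_force: [0.4, -0.6, 0.5]
grip_width: -0.001
```

```bash
python3 st.py
python3 - <<'E'
from h import *
c=get_calibration("wrist");np.save("/tmp/w10c.npy",c["extrinsics"]);pic,d=camera("wrist");cv2.imwrite("pics/w10.png",pic[:,:,::-1])
pic,d=camera("side");cv2.imwrite("pics/side10.png",pic[:,:,::-1]);cv2.imwrite("pics/s10.png",cv2.resize(pic[150:300,280:480,::-1],None,fx=4,fy=4,interpolation=cv2.INTER_CUBIC))
E
```

```text
14.95 q [-0.539 -0.568 -0.823  0.755  0.406  0.999] gw -0.1 F [ 0.4 -0.6  0.5]
tcp [ 380.  -176.   209.3] grasp [ 476.5 -162.3   88.8]
tip punch [-150.4  -82.    74.5]
```

View pics/w10.png

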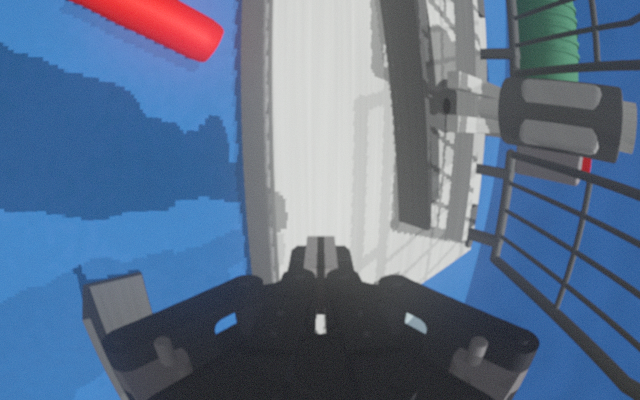

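View pics/s10.png

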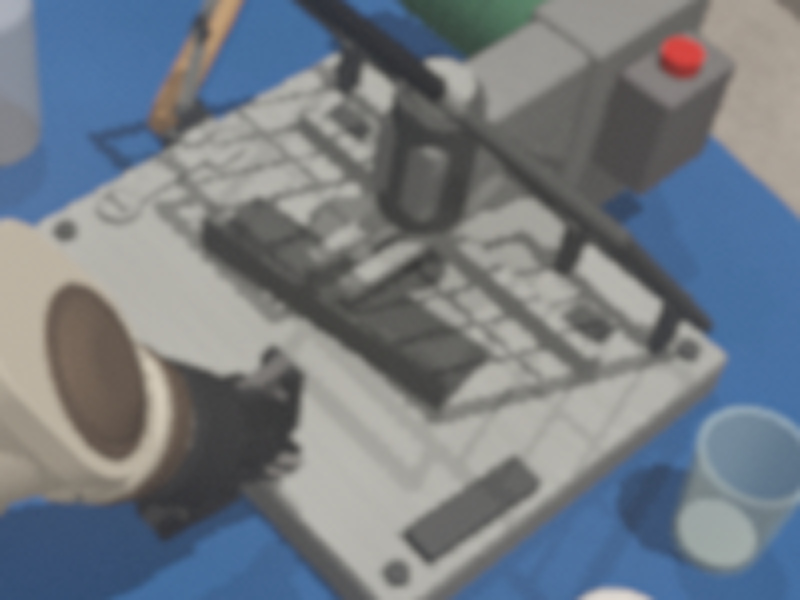

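The iron has swung the other way, with the right end now ahead. Fitting its pose from the side view.

```bash
cat > fa.py <<'E'
from ov import *
def fit_side(pts,model,x0):
    p=np.load("punch2.npy");pts=np.array(pts,float)/4+np.array([280,150])
    f=lambda x:(proj("side",P2W(x,model))-pts).ravel()
    r=least_squares(f,x0,loss="soft_l1");print(f(r.x).round(1))
    a=r.x;ca,sa=np.cos(p[2]),np.sin(p[2]);W=P2W(a,[(30,100,0),(30,-100,0),(-30,100,0),(-30,-100,0)])-np.array([p[0],p[1],0])
    print("toeL toeR outL outR",np.c_[W[:,0]*ca+W[:,1]*sa,-W[:,0]*sa+W[:,1]*ca].round(1).tolist());return a,p
E
python3 - <<'E'
from fa import *
a,p=fit_side([(207,215),(438,400),(490,352),(438,412)],[(-28,100,70),(-28,-100,70),(30,-100,45),(-30,-100,40)],[590,-65,.25])
overlay("side","pics/side10.png","pics/s10o.png",(280,150,200,150),4,a,p)
E
```

```text
[-0.6 -0.3  1.1 -3.5  0.5  0.6 -1.   0.8]
toeL toeR outL outR [[-10.1, 105.5], [18.4, -92.4], [-69.5, 97.0], [-41.0, -101.0]]
```

View pics/s10o.png

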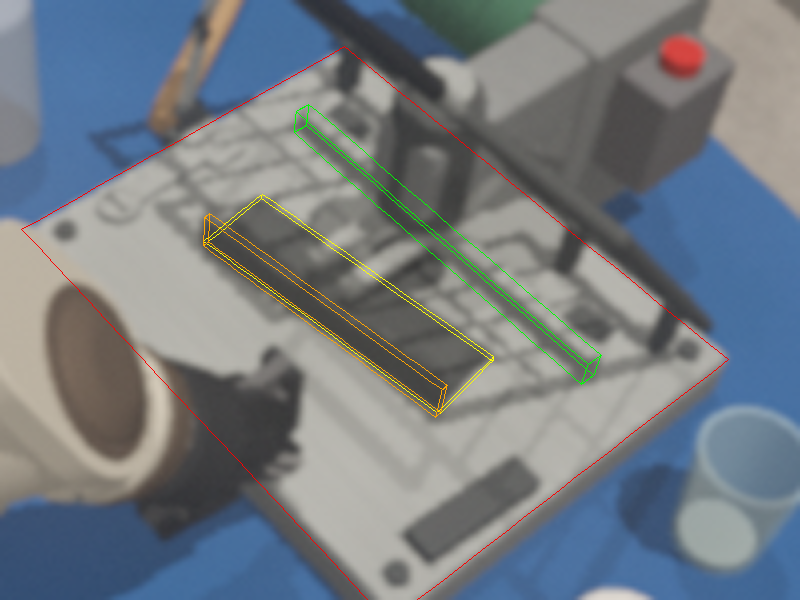

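Toe_left at x ≈ −10 and toe_right ≈ +18 (goal 50). Moving over to the left end.

>>> send_rows([
  [[5, 12, 9, 0, 0, 0, 255], [20, 12, 10, 0, 0, 0, 255], [25, 0, 0, 0, 0, 0, 255], [25, 0, 0, 0, 0, 0, 255], [25, 0, 0, 0, 0, 0, 255], [25, 0, 0, 0, 0, 0, 255], [15, 0, 0, 0, 0, 0, 255], [7, 0, 0, 0, 0, 0, 255], [0, 0, 0, 0, 0, 0, 255]],
])

```text
time: 15.95
tcp_pos: [388.1, -24.8, 205.7]
eef_rot: [0.217, 0.614, 0.716, 0.25]
contact_force: [-0.2, -0.1, 0.3]
grip_width: -0.002
```

```bash
python3 st.py
python3 - <<'E'
from h import *
p,Rc=cur();t,tR=tip_tcp(-112,65,52.5);print(away(p,Rc,t,tR))
E
```

```text
15.95 q [-0.109 -0.741 -0.932  0.721  0.159  1.363] gw -0.2 F [-0.2 -0.1  0.3]
tcp [388.1 -24.8 205.7] grasp [484.  -10.6  84.7]
tip punch [-120.6   67.    70.4]
(array([-2.2, -3.7, 19.3]), array([0.004, 0.001, 0.004]))
```

>>> send_rows([
  [[-1, -2, 10, 0, 0, 0, 255], [-1, -2, 9, 0, 0, 0, 255], [0, 6.3, 5, 0, 0, 0, 255], [0, 6.3, 5, 0, 0, 0, 255], [0, 3.9, 3.1, 0, 0, 0, 255], [0, 3.9, 3.1, 0, 0, 0, 255], [0, 3.9, 3.1, 0, 0, 0, 255], [0, 3.9, 3.1, 0, 0, 0, 255], [0, 3.9, 3.1, 0, 0, 0, 255], [0, 3.9, 3.1, 0, 0, 0, 255]],
])

```text
time: 16.95
tcp_pos: [442.7, -19.3, 189.0]
eef_rot: [0.217, 0.615, 0.716, 0.25]
contact_force: [-3.6, 1.2, 1.8]
grip_width: 0.002
```

```bash
python3 st.py
```

```text
16.95 q [-0.078 -0.545 -0.866  0.587  0.139  1.389] gw 0.2 F [-3.6  1.2  1.8]
tcp [442.7 -19.3 189. ] grasp [538.6  -5.3  68.1]
tip punch [-65.8  64.2  53.7]
```

>>> send_rows([
  [[0, 3.5, 3.7, 0, 0, 0, 255], [0, 3.9, 3.1, 0, 0, 0, 255], [0, 3.9, 3.1, 0, 0, 0, 255], [0, 3.9, 3.1, 0, 0, 0, 255], [0, 3.9, 3.1, 0, 0, 0, 255], [0, 3.9, 3.1, 0, 0, 0, 255], [0, 3.9, 3.1, 0, 0, 0, 255]],
])

```text
time: 17.65
tcp_pos: [477.4, -14.2, 188.5]
eef_rot: [0.218, 0.615, 0.715, 0.25]
contact_force: [-3.1, -0.3, -0.2]
grip_width: 0.003
```

```bash
python3 st.py
cat > snap.py <<'E'
from h import *
import sys
k=sys.argv[1]
c=get_calibration("wrist");np.save(f"/tmp/w{k}c.npy",c["extrinsics"]);pic,d=camera("wrist");cv2.imwrite(f"pics/w{k}.png",pic[:,:,::-1])
pic,d=camera("side");cv2.imwrite(f"pics/side{k}.png",pic[:,:,::-1]);cv2.imwrite(f"pics/s{k}.png",cv2.resize(pic[150:300,280:480,::-1],None,fx=4,fy=4,interpolation=cv2.INTER_CUBIC))
E
python3 snap.py 11
```

```text
17.65 q [-0.059 -0.436 -0.802  0.54   0.127  1.405] gw 0.2 F [-3.1 -0.3 -0.2]
tcp [477.4 -14.2 188.5] grasp [ 5.733e+02 -3.000e-01  6.750e+01]
tip punch [-30.7  64.   53.2]
```

View pics/w11.png

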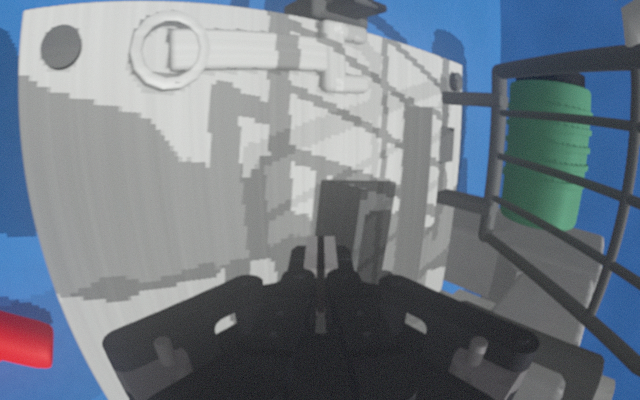

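View pics/s11.png

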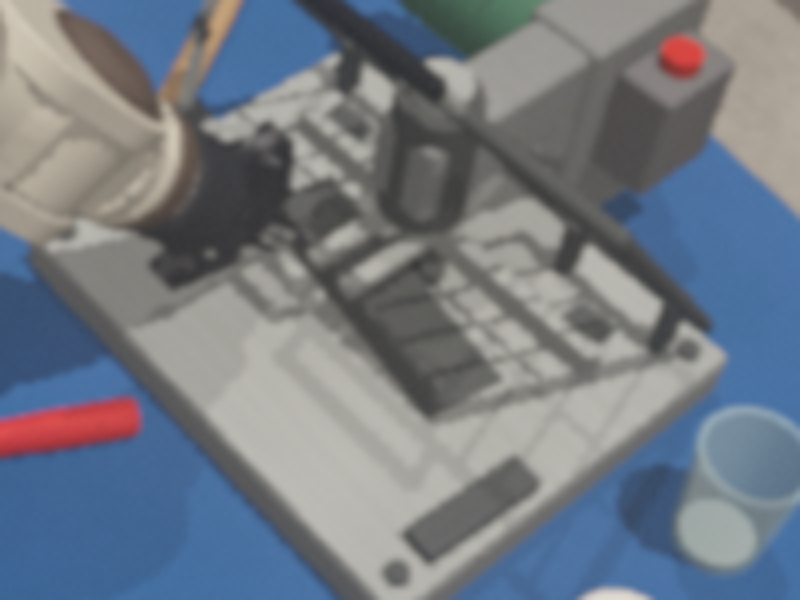

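Left end advanced, and there's still a gap to the fence (iron edge at col 392, fence ~405). Continuing slowly while watching the force.

>>> send_rows([
  [[0, 2.3, 1.9, 0, 0, 0, 255], [0, 2.3, 1.9, 0, 0, 0, 255]],
])

```text
time: 17.95
tcp_pos: [483.0, -13.4, 188.6]
eef_rot: [0.218, 0.615, 0.715, 0.25]
contact_force: [-2.7, 0.8, 1.1]
grip_width: -0.001
```

>>> send_rows([
  [[0, 1.6, 1.2, 0, 0, 0, 255], [0, 1.6, 1.2, 0, 0, 0, 255]],
])

```text
time: 18.15
tcp_pos: [487.0, -12.8, 188.6]
eef_rot: [0.218, 0.615, 0.715, 0.25]
contact_force: [-3.3, 0.8, 0.7]
grip_width: -0.002
```

```bash
python3 st.py; python3 snap.py 12; python3 -c "
import cv2
p=cv2.imread('pics/w12.png');cv2.imwrite('pics/w12c.png',cv2.resize(p[130:330,270:470],None,fx=3,fy=3,interpolation=cv2.INTER_CUBIC))"
```

```text
18.15 q [-0.054 -0.408 -0.783  0.53   0.124  1.409] gw -0.1 F [-3.3  0.8  0.7]
tcp [487.  -12.8 188.6] grasp [582.9   1.2  67.7]
tip punch [-20.9  64.   53.3]
```

View pics/w12c.png

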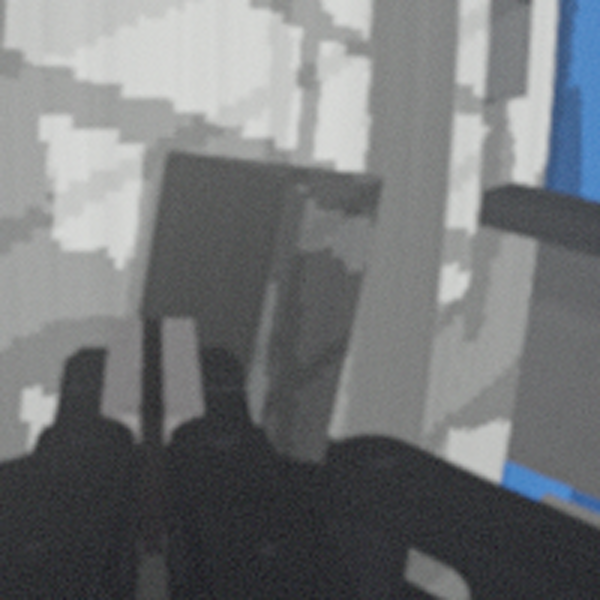

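Left toe is practically at the fence (crop 382,180). Back out and switch to the right end.

>>> send_rows([
  [[0, -15.6, -12.4, 0, 0, 0, 255], [0, -23.5, -18.8, 0, 0, 0, 255], [0, -23.5, -18.8, 0, 0, 0, 255], [-10, -5, -15, 0, 0, 0, 255], [-25, 0, 0, 0, 0, 0, 255], [-25, 0, 0, 0, 0, 0, 255], [-25, 0, 0, 0, 0, 0, 255], [-25, 0, 0, 0, 0, 0, 255], [-19, 0, 0, 0, 0, 0, 255], [0, 0, 0, 0, 0, 0, 255]],
])

```text
time: 19.25
tcp_pos: [414.0, -155.9, 197.9]
eef_rot: [0.218, 0.616, 0.715, 0.25]
contact_force: [0.3, -0.7, 0.5]
grip_width: -0.001
```

```bash
python3 st.py; python3 snap.py 13
python3 - <<'E'
from h import *
p,Rc=cur();t,tR=tip_tcp(-95,-65,52.5);print(away(p,Rc,t,tR))
E
```

```text
19.25 q [-0.448 -0.504 -0.812  0.674  0.355  1.083] gw -0.1 F [ 0.3 -0.7  0.5]
tcp [ 414.  -155.9  197.9] grasp [ 510.  -142.3   77. ]
tip punch [-114.3  -67.1   62.6]
(array([-0.3, 10. , 19.8]), array([0.005, 0.003, 0.002]))
```

View pics/s13.png

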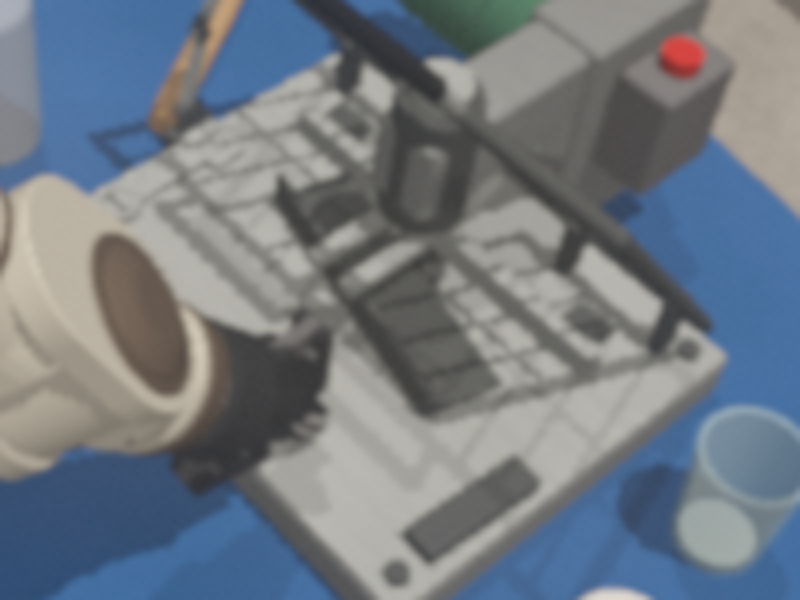

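View pics/w13.png

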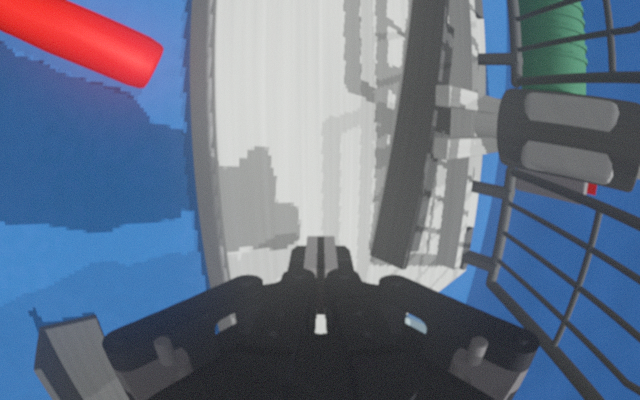

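>>> send_rows([
  [[0, 5, 10, 0, 0, 0, 255], [0, 5, 10, 0, 0, 0, 255], [0, 6.3, 5, 0, 0, 0, 255], [0, 6.3, 5, 0, 0, 0, 255], [0, 6.3, 5, 0, 0, 0, 255], [0, 3.9, 3.1, 0, 0, 0, 255], [0, 3.9, 3.1, 0, 0, 0, 255], [0, 3.9, 3.1, 0, 0, 0, 255], [0, 3.9, 3.1, 0, 0, 0, 255], [0, 3.9, 3.1, 0, 0, 0, 255]],
])

```text
time: 20.35
tcp_pos: [482.5, -144.0, 188.4]
eef_rot: [0.218, 0.615, 0.715, 0.25]
contact_force: [-2.7, -0.7, 1.1]
grip_width: 0.001
```

```bash
python3 st.py
```

```text
20.35 q [-0.357 -0.328 -0.719  0.567  0.304  1.161] gw 0.1 F [-2.7 -0.7  1.1]
tcp [ 482.5 -144.   188.4] grasp [ 578.4 -130.2   67.4]
tip punch [-44.9 -65.3  53. ]
```

>>> send_rows([
  [[0, 3.9, 3.1, 0, 0, 0, 255], [0, 3.9, 3.1, 0, 0, 0, 255], [0, 2.3, 1.9, 0, 0, 0, 255], [0, 2.3, 1.9, 0, 0, 0, 255]],
])

```text
time: 20.75
tcp_pos: [498.3, -141.5, 188.3]
eef_rot: [0.218, 0.615, 0.715, 0.25]
contact_force: [-2.4, -1.7, -0.3]
grip_width: 0.003
```

```bash
python3 st.py;python3 snap.py 14
```

```text
20.75 q [-0.339 -0.29  -0.691  0.552  0.295  1.176] gw 0.2 F [-2.4 -1.7 -0.3]
tcp [ 498.3 -141.5  188.3] grasp [ 594.2 -127.6   67.4]
tip punch [-28.9 -65.   53. ]
```

View pics/w14.png

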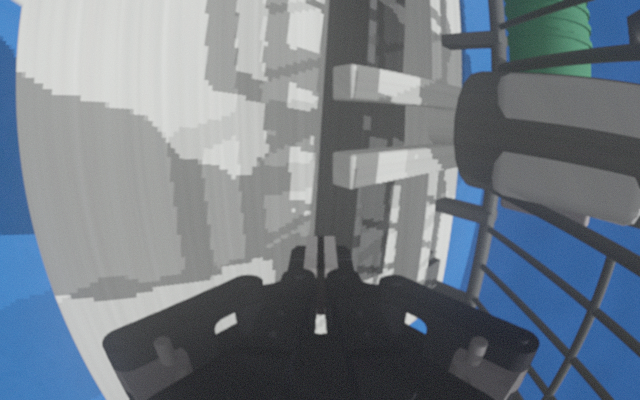

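View pics/s14.png

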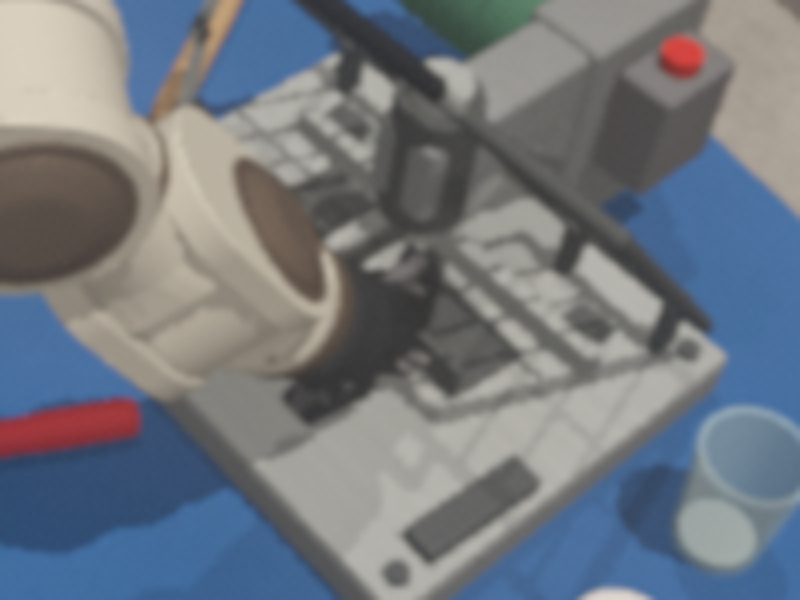

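>>> send_rows([
  [[0, 1.6, 1.2, 0, 0, 0, 255], [0, 1.6, 1.2, 0, 0, 0, 255], [0, 1.6, 1.2, 0, 0, 0, 255]],
])

```text
time: 21.15
tcp_pos: [504.0, -140.6, 188.5]
eef_rot: [0.218, 0.615, 0.715, 0.25]
contact_force: [-2.4, -0.3, -1.6]
grip_width: -0.002
```

>>> send_rows([
  [[0, 1.6, 1.2, 0, 0, 0, 255], [0, 1.6, 1.2, 0, 0, 0, 255]],
])

```text
time: 21.35
tcp_pos: [508.0, -140.0, 188.6]
eef_rot: [0.218, 0.615, 0.715, 0.25]
contact_force: [-2.7, -0.4, -0.4]
grip_width: -0.001
```

>>> send_rows([
  [[0, 0.8, 0.6, 0, 0, 0, 255], [0, 0.8, 0.6, 0, 0, 0, 255]],
])

```text
time: 21.55
tcp_pos: [510.0, -139.7, 188.7]
eef_rot: [0.218, 0.615, 0.715, 0.25]
contact_force: [-1.8, -1.5, -1.2]
grip_width: -0.001
```

```bash
python3 st.py
```

```text
21.55 q [-0.327 -0.262 -0.67   0.543  0.288  1.186] gw -0.1 F [-1.8 -1.5 -1.2]
tcp [ 510.  -139.7  188.7] grasp [ 605.9 -125.8   67.7]
tip punch [-17.1 -64.9  53.4]
```

>>> send_rows([
  [[0, 0.8, 0.6, 0, 0, 0, 255], [0, 0.8, 0.6, 0, 0, 0, 255]],
])

```text
time: 21.75
tcp_pos: [511.9, -139.4, 188.8]
eef_rot: [0.218, 0.615, 0.715, 0.25]
contact_force: [-2.1, -0.8, -0.8]
grip_width: -0.002
```

```bash
python3 snap.py 15; python3 -c "
import cv2
p=cv2.imread('pics/w15.png');cv2.imwrite('pics/w15c.png',cv2.resize(p[130:330,270:470],None,fx=3,fy=3,interpolation=cv2.INTER_CUBIC))"
```

```text
(no output)
```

View pics/w15c.png

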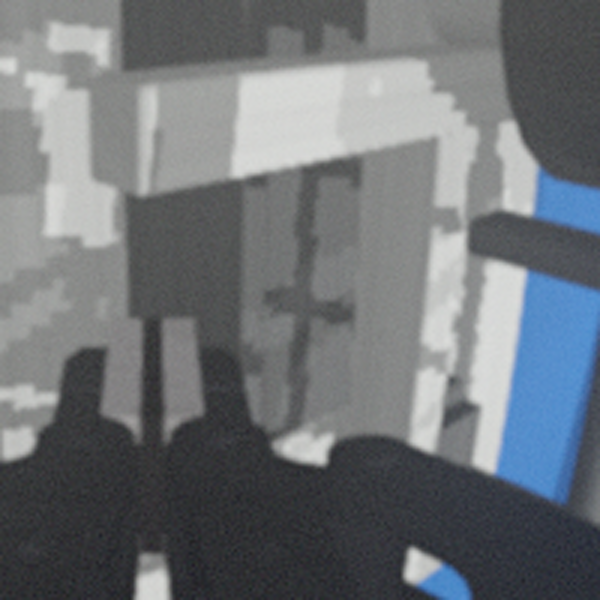

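View pics/s15.png

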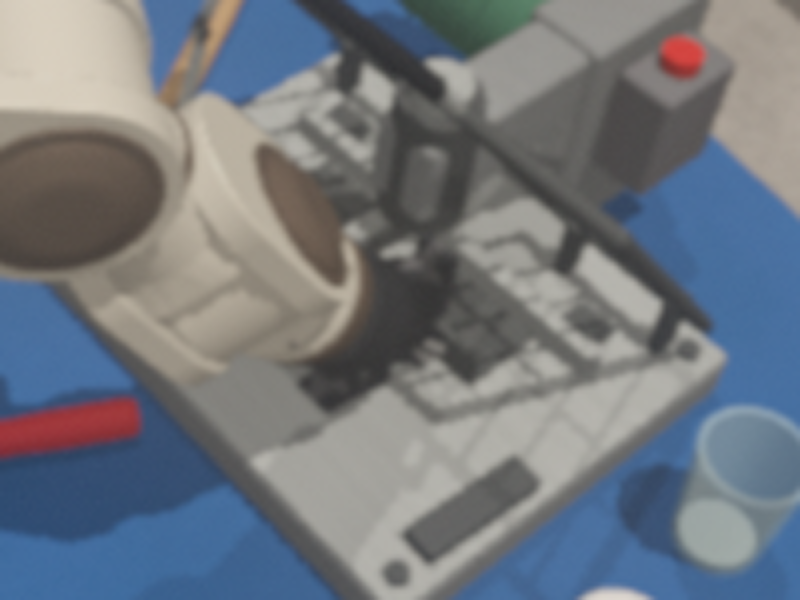

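>>> send_rows([
  [[0, 0.8, 0.6, 0, 0, 0, 255], [0, 0.4, 0.3, 0, 0, 0, 255]],
])

```text
time: 22.05
tcp_pos: [513.4, -139.2, 188.9]
eef_rot: [0.218, 0.615, 0.715, 0.25]
contact_force: [-3.0, -0.9, -1.3]
grip_width: 0.003
```

>>> send_rows([
  [[0, 0.8, 0.6, 0, 0, 0, 255], [0, 0.4, 0.3, 0, 0, 0, 255]],
])

```text
time: 22.25
tcp_pos: [514.5, -139.1, 188.8]
eef_rot: [0.217, 0.615, 0.715, 0.25]
contact_force: [-16.0, -2.2, 7.5]
grip_width: 0.001
```

Fence contact: the force jumped to 16 N. Back off immediately and look.

>>> send_rows([
  [[0, -0.8, -0.6, 0, 0, 0, 255], [0, -2.3, -1.9, 0, 0, 0, 255], [0, -15.6, -12.4, 0, 0, 0, 255], [0, -23.5, -18.8, 0, 0, 0, 255], [0, -23.5, -18.8, 0, 0, 0, 255], [0, -8, -16, 0, 0, 0, 255], [0, 0, 0, 0, 0, 0, 255]],
])

```text
time: 22.95
tcp_pos: [414.8, -154.3, 197.6]
eef_rot: [0.219, 0.615, 0.715, 0.25]
contact_force: [1.3, -0.1, 0.5]
grip_width: 0.0
```

```bash
python3 st.py; python3 snap.py 16; python3 -c "
import cv2
p=cv2.imread('pics/w16.png');cv2.imwrite('pics/w16c.png',cv2.resize(p[0:300,240:540],None,fx=2,fy=2,interpolation=cv2.INTER_CUBIC))"
```

```text
22.95 q [-0.444 -0.505 -0.814  0.67   0.354  1.086] gw 0.0 F [ 1.3 -0.1  0.5]
tcp [ 414.8 -154.3  197.6] grasp [ 511.1 -140.6   76.9]
tip punch [-112.9  -65.6   62.6]
```

View pics/w16c.png

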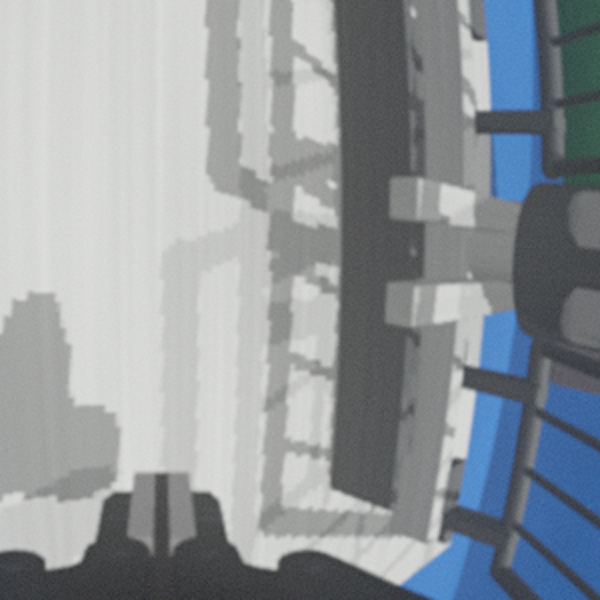

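View pics/s16.png

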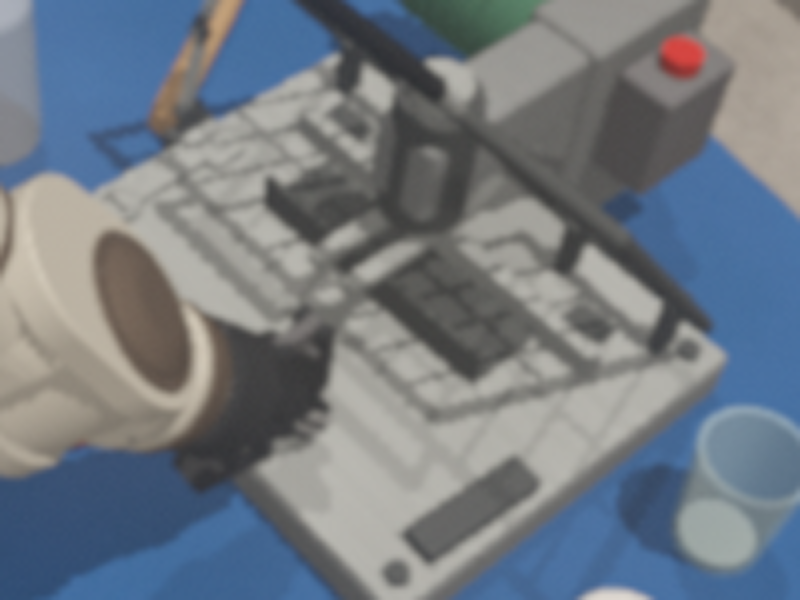

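Right toe is against the fence and the left end has a small gap. Going left.

>>> send_rows([
  [[5, 5, 4, 0, 0, 0, 255], [25, 5, 4, 0, 0, 0, 255], [25, 0, 0, 0, 0, 0, 255], [25, 0, 0, 0, 0, 0, 255], [25, 0, 0, 0, 0, 0, 255], [20, 0, 0, 0, 0, 0, 255], [6, 0, 0, 0, 0, 0, 255], [0, 0, 0, 0, 0, 0, 255]],
])

```text
time: 23.85
tcp_pos: [409.2, -21.4, 195.7]
eef_rot: [0.217, 0.614, 0.716, 0.25]
contact_force: [0.6, -0.6, -0.2]
grip_width: -0.001
```

```bash
python3 st.py; python3 snap.py 17
python3 - <<'E'
from h import *
p,Rc=cur();t,tR=tip_tcp(-90,65,52);print(away(p,Rc,t,tR))
p=cv2.imread('pics/w17.png');cv2.imwrite('pics/w17c.png',cv2.resize(p[0:300,240:540],None,fx=2,fy=2,interpolation=cv2.INTER_CUBIC))
E
```

```text
23.85 q [-0.093 -0.663 -0.915  0.657  0.149  1.376] gw -0.1 F [ 0.6 -0.6 -0.2]
tcp [409.2 -21.4 195.7] grasp [505.1  -7.2  74.8]
tip punch [-99.2  67.3  60.4]
(array([-1.3,  2.8, 12.5]), array([0.005, 0.002, 0.003]))
```

View pics/w17c.png

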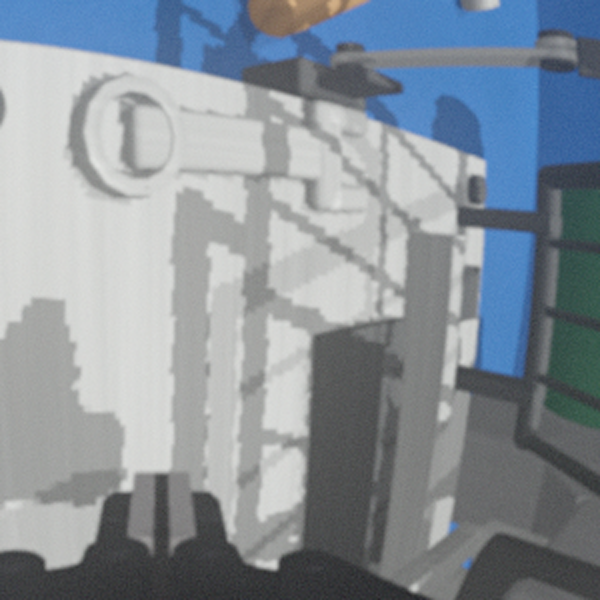

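Left toe (400,322) is already within a few mm of the fence (408). Gentle push next.

>>> send_rows([
  [[-1, 1.4, 6.3, 0, 0, 0, 255], [-1, 1.4, 6.3, 0, 0, 0, 255], [0, 7.8, 6.2, 0, 0, 0, 255], [0, 7.8, 6.2, 0, 0, 0, 255], [0, 7.8, 6.2, 0, 0, 0, 255], [0, 7.8, 6.2, 0, 0, 0, 255], [0, 7.8, 6.2, 0, 0, 0, 255], [0, 0, 0, 0, 0, 0, 255]],
])

```text
time: 24.75
tcp_pos: [469.2, -16.0, 187.4]
eef_rot: [0.217, 0.615, 0.715, 0.25]
contact_force: [0.3, -0.3, 0.4]
grip_width: 0.003
```

```bash
python3 st.py
```

```text
24.75 q [-0.065 -0.46  -0.818  0.547  0.13   1.401] gw 0.3 F [ 0.3 -0.3  0.4]
tcp [469.2 -16.  187.4] grasp [565.1  -2.1  66.4]
tip punch [-39.1  63.4  52. ]
```

>>> send_rows([
  [[0, 3.1, 2.5, 0, 0, 0, 255], [0, 3.1, 2.5, 0, 0, 0, 255], [0, 2.3, 1.9, 0, 0, 0, 255], [0, 1.6, 1.2, 0, 0, 0, 255]],
])

```text
time: 25.15
tcp_pos: [481.3, -13.7, 188.0]
eef_rot: [0.218, 0.615, 0.715, 0.25]
contact_force: [0.9, 0.1, 0.0]
grip_width: 0.007
```

>>> send_rows([
  [[0, 0.8, 0.6, 0, 0, 0, 255], [0, 0.8, 0.6, 0, 0, 0, 255]],
])

```text
time: 25.35
tcp_pos: [483.1, -13.3, 188.0]
eef_rot: [0.218, 0.615, 0.715, 0.25]
contact_force: [-0.4, 0.3, 0.1]
grip_width: -0.004
```

```bash
python3 st.py
```

```text
25.35 q [-0.056 -0.419 -0.791  0.532  0.125  1.407] gw -0.3 F [-0.4  0.3  0.1]
tcp [483.1 -13.3 188. ] grasp [579.1   0.6  67.1]
tip punch [-24.9  64.   52.8]
```

>>> send_rows([
  [[0, 0.7, 1.2, 0, 0, 0, 255], [0, 0.6, 0.9, 0, 0, 0, 255], [0, 0.8, 0.6, 0, 0, 0, 255]],
])

```text
time: 25.65
tcp_pos: [486.4, -12.9, 187.1]
eef_rot: [0.218, 0.615, 0.715, 0.25]
contact_force: [-0.9, 0.0, 0.2]
grip_width: -0.002
```

>>> send_rows([
  [[0, 0.8, 0.6, 0, 0, 0, 255], [0, 0.8, 0.6, 0, 0, 0, 255]],
])

```text
time: 25.85
tcp_pos: [488.4, -12.5, 187.3]
eef_rot: [0.218, 0.615, 0.715, 0.25]
contact_force: [-0.4, -0.2, -0.1]
grip_width: -0.002
```

>>> send_rows([
  [[0, 0.8, 0.6, 0, 0, 0, 255], [0, 0.8, 0.6, 0, 0, 0, 255]],
])

```text
time: 26.05
tcp_pos: [490.3, -12.2, 187.2]
eef_rot: [0.217, 0.615, 0.715, 0.25]
contact_force: [-2.4, -0.1, 1.9]
grip_width: 0.002
```

```bash
python3 st.py
```

```text
26.05 q [-0.053 -0.396 -0.778  0.523  0.123  1.41 ] gw 0.2 F [-2.4 -0.1  1.9]
tcp [490.3 -12.2 187.2] grasp [586.2   1.7  66.3]
tip punch [-17.7  64.1  51.9]
```

Contact. Now 0.5 mm rows.

>>> send_rows([
  [[0, 0.4, 0.3, 0, 0, 0, 255], [0, 0.4, 0.3, 0, 0, 0, 255]],
])

```text
time: 26.25
tcp_pos: [491.3, -12.0, 187.3]
eef_rot: [0.217, 0.615, 0.715, 0.25]
contact_force: [-2.7, 0.3, 1.6]
grip_width: 0.003
```

>>> send_rows([
  [[0, 0.4, 0.3, 0, 0, 0, 255], [0, 0.4, 0.3, 0, 0, 0, 255]],
])

```text
time: 26.45
tcp_pos: [492.3, -11.9, 187.3]
eef_rot: [0.218, 0.615, 0.715, 0.25]
contact_force: [-3.7, 1.2, -0.3]
grip_width: -0.002
```

>>> send_rows([
  [[0, 0.4, 0.3, 0, 0, 0, 255], [0, 0.4, 0.3, 0, 0, 0, 255]],
])

```text
time: 26.65
tcp_pos: [493.3, -11.8, 187.3]
eef_rot: [0.218, 0.615, 0.715, 0.25]
contact_force: [-2.4, 0.5, 0.3]
grip_width: -0.004
```

>>> send_rows([
  [[0, 0.4, 0.3, 0, 0, 0, 255], [0, 0.4, 0.3, 0, 0, 0, 255]],
])

```text
time: 26.85
tcp_pos: [494.3, -11.7, 187.3]
eef_rot: [0.218, 0.615, 0.715, 0.25]
contact_force: [-3.3, 1.7, 0.2]
grip_width: 0.0
```

>>> send_rows([
  [[0, 0.4, 0.3, 0, 0, 0, 255]],
])

```text
time: 26.95
tcp_pos: [494.7, -11.6, 187.3]
eef_rot: [0.218, 0.615, 0.715, 0.25]
contact_force: [-4.2, 0.8, 0.8]
grip_width: 0.001
```

>>> send_rows([
  [[0, 0.4, 0.3, 0, 0, 0, 255]],
])

```text
time: 27.05
tcp_pos: [495.1, -11.5, 187.3]
eef_rot: [0.217, 0.615, 0.715, 0.25]
contact_force: [-12.6, 0.6, 5.8]
grip_width: -0.004
```

```bash
python3 st.py;python3 snap.py 18
python3 - <<'E'
import cv2
p=cv2.imread('pics/w18.png');cv2.imwrite('pics/w18c.png',cv2.resize(p[130:330,270:470],None,fx=3,fy=3,interpolation=cv2.INTER_CUBIC))
E
```

```text
27.05 q [-0.051 -0.382 -0.768  0.519  0.121  1.412] gw -0.3 F [-12.6   0.6   5.8]
tcp [495.1 -11.5 187.3] grasp [590.9   2.4  66.3]
tip punch [-12.9  64.   52. ]
```

View pics/w18c.png

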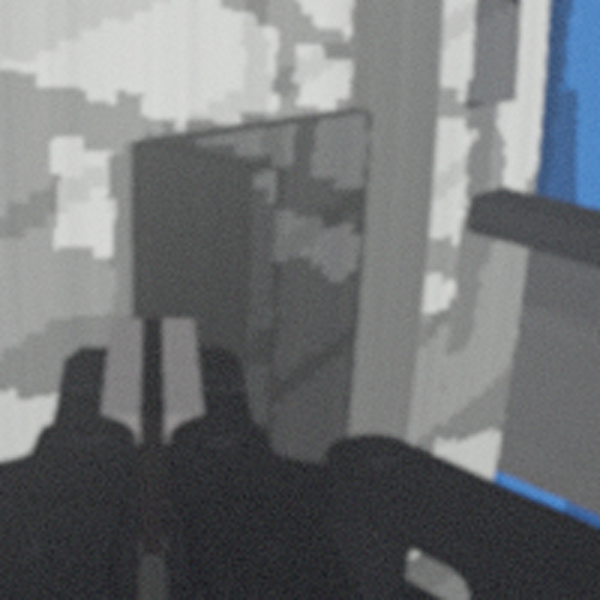

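Left flush with 12.6 N at tip x −12.9 (the right end gave −12.6). The right end may have crept back, so re-touch it.

>>> send_rows([
  [[0, -0.8, -0.6, 0, 0, 0, 255], [0, -6.3, -5, 0, 0, 0, 255], [0, -15.6, -12.4, 0, 0, 0, 255], [0, -23.5, -18.8, 0, 0, 0, 255], [0, -23.5, -18.8, 0, 0, 0, 255], [-15, 0, 0, 0, 0, 0, 255], [-25, 0, 0, 0, 0, 0, 255], [-25, 0, 0, 0, 0, 0, 255], [-25, 0, 0, 0, 0, 0, 255], [-25, 0, 0, 0, 0, 0, 255], [-23, 0, 0, 0, 0, 0, 255], [0, 0, 0, 0, 0, 0, 255]],
])

```text
time: 28.35
tcp_pos: [427.7, -163.3, 188.2]
eef_rot: [0.219, 0.616, 0.715, 0.25]
contact_force: [-0.4, 0.5, -0.2]
grip_width: -0.001
```

```bash
python3 st.py;python3 snap.py 19
python3 - <<'E'
import cv2
p=cv2.imread('pics/w19.png');cv2.imwrite('pics/w19c.png',cv2.resize(p[0:300,240:540],None,fx=2,fy=2,interpolation=cv2.INTER_CUBIC))
E
```

```text
28.35 q [-0.45  -0.448 -0.797  0.634  0.356  1.082] gw -0.1 F [-0.4  0.5 -0.2]
tcp [ 427.7 -163.3  188.2] grasp [ 523.7 -149.7   67.4]
tip punch [-101.8  -76.5   53. ]
```

View pics/w19c.png

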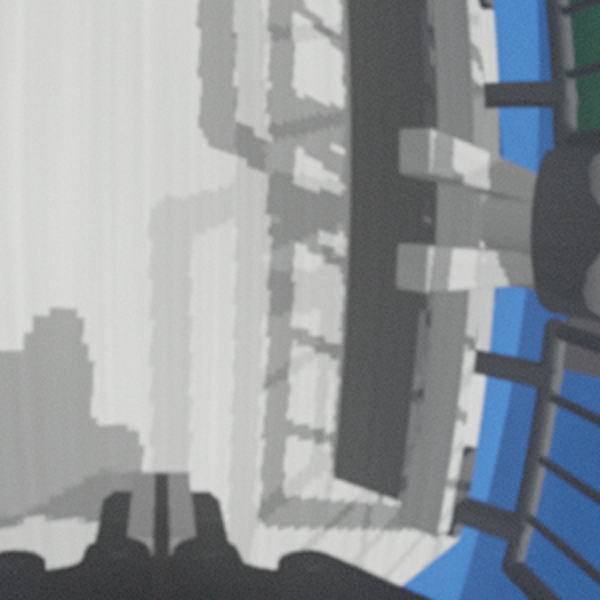

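>>> send_rows([
  [[0, 11.3, 9.7, 0, 0, 0, 255], [0, 11.7, 9.4, 0, 0, 0, 255], [0, 11.7, 9.4, 0, 0, 0, 255], [0, 11.7, 9.4, 0, 0, 0, 255], [0, 7.8, 6.2, 0, 0, 0, 255], [0, 3.9, 3.2, 0, 0, 0, 255], [0, 1.6, 1.2, 0, 0, 0, 255], [0, 0, 0, 0, 0, 0, 255]],
])

```text
time: 29.25
tcp_pos: [503.5, -149.6, 187.3]
eef_rot: [0.218, 0.615, 0.715, 0.25]
contact_force: [0.0, 0.9, 0.0]
grip_width: -0.001
```

```bash
python3 st.py
```

```text
29.25 q [-0.352 -0.267 -0.675  0.549  0.303  1.164] gw -0.1 F [0.  0.9 0. ]
tcp [ 503.5 -149.6  187.3] grasp [ 599.4 -135.6   66.3]
tip punch [-24.9 -73.8  51.9]
```

>>> send_rows([
  [[0, 1.6, 1.2, 0, 0, 0, 255], [0, 1.6, 1.2, 0, 0, 0, 255], [0, 0.8, 0.6, 0, 0, 0, 255]],
])

```text
time: 29.55
tcp_pos: [508.7, -149.1, 187.6]
eef_rot: [0.218, 0.615, 0.715, 0.25]
contact_force: [0.6, 0.6, -0.1]
grip_width: -0.001
```

>>> send_rows([
  [[0, 0.8, 0.6, 0, 0, 0, 255], [0, 0.8, 0.6, 0, 0, 0, 255]],
])

```text
time: 29.75
tcp_pos: [510.6, -148.8, 187.5]
eef_rot: [0.218, 0.615, 0.715, 0.25]
contact_force: [0.2, -0.1, 0.7]
grip_width: -0.006
```

```bash
python3 st.py
```

```text
29.75 q [-0.345 -0.25  -0.662  0.543  0.299  1.171] gw -0.5 F [ 0.2 -0.1  0.7]
tcp [ 510.6 -148.8  187.5] grasp [ 606.6 -134.9   66.6]
tip punch [-17.7 -74.   52.2]
```

>>> send_rows([
  [[0, 0.8, 0.6, 0, 0, 0, 255], [0, 0.4, 0.3, 0, 0, 0, 255]],
])

```text
time: 29.95
tcp_pos: [512.2, -148.5, 187.6]
eef_rot: [0.218, 0.615, 0.715, 0.25]
contact_force: [0.4, -0.2, 1.2]
grip_width: -0.001
```

>>> send_rows([
  [[0, 0.4, 0.3, 0, 0, 0, 255], [0, 0.4, 0.3, 0, 0, 0, 255]],
])

```text
time: 30.15
tcp_pos: [513.1, -148.4, 187.6]
eef_rot: [0.218, 0.615, 0.715, 0.25]
contact_force: [0.3, -0.7, -0.6]
grip_width: -0.001
```

>>> send_rows([
  [[0, 0.4, 0.3, 0, 0, 0, 255], [0, 0.4, 0.3, 0, 0, 0, 255]],
])

```text
time: 30.35
tcp_pos: [514.1, -148.2, 187.7]
eef_rot: [0.218, 0.615, 0.715, 0.25]
contact_force: [-0.1, 0.3, -0.6]
grip_width: -0.003
```

>>> send_rows([
  [[0, 0.4, 0.3, 0, 0, 0, 255]],
])

```text
time: 30.45
tcp_pos: [514.6, -148.2, 187.7]
eef_rot: [0.218, 0.615, 0.715, 0.25]
contact_force: [0.6, -0.0, 0.4]
grip_width: -0.005
```

>>> send_rows([
  [[0, 0.4, 0.3, 0, 0, 0, 255]],
])

```text
time: 30.55
tcp_pos: [515.1, -148.1, 187.7]
eef_rot: [0.218, 0.615, 0.715, 0.25]
contact_force: [0.1, -0.4, 0.4]
grip_width: 0.003
```

>>> send_rows([
  [[0, 0.4, 0.3, 0, 0, 0, 255]],
])

```text
time: 30.65
tcp_pos: [515.5, -148.0, 187.6]
eef_rot: [0.218, 0.615, 0.715, 0.25]
contact_force: [-2.6, -0.6, 0.7]
grip_width: -0.002
```

```bash
python3 st.py
```

```text
30.65 q [-0.34  -0.239 -0.653  0.54   0.296  1.175] gw -0.2 F [-2.6 -0.6  0.7]
tcp [ 515.5 -148.   187.6] grasp [ 611.4 -134.1   66.7]
tip punch [-12.8 -74.   52.3]
```

Contact exactly where the fence stop was felt before. Pressing gently on to the stop.

>>> send_rows([
  [[0, 0.4, 0.3, 0, 0, 0, 255]],
])

```text
time: 30.75
tcp_pos: [516.0, -148.0, 187.6]
eef_rot: [0.218, 0.615, 0.715, 0.25]
contact_force: [-2.3, -0.9, 0.1]
grip_width: -0.003
```

>>> send_rows([
  [[0, 0.4, 0.3, 0, 0, 0, 255]],
])

```text
time: 30.85
tcp_pos: [516.4, -148.0, 187.6]
eef_rot: [0.218, 0.615, 0.715, 0.25]
contact_force: [-7.6, -0.8, 4.0]
grip_width: -0.003
```

Stopped after about 0.8 mm (7.6 N). Backing out to check both ends.

>>> send_rows([
  [[0, -0.8, -0.6, 0, 0, 0, 255], [0, -6.3, -5, 0, 0, 0, 255], [0, -15.6, -12.4, 0, 0, 0, 255], [0, -23.5, -18.8, 0, 0, 0, 255], [15, -23.5, -18.8, 0, 0, 0, 255], [25, 0, 0, 0, 0, 0, 255], [25, 0, 0, 0, 0, 0, 255], [25, 0, 0, 0, 0, 0, 255], [25, 0, 0, 0, 0, 0, 255], [23, 0, 0, 0, 0, 0, 255], [0, 0, 0, 0, 0, 0, 255]],
])

```text
time: 31.95
tcp_pos: [407.1, -22.9, 186.9]
eef_rot: [0.217, 0.614, 0.716, 0.251]
contact_force: [0.1, -0.2, -0.8]
grip_width: 0.004
```

```bash
python3 st.py;python3 snap.py 20
python3 - <<'E'
import cv2
p=cv2.imread('pics/w20.png');cv2.imwrite('pics/w20c.png',cv2.resize(p[100:300,340:500],None,fx=3,fy=3,interpolation=cv2.INTER_CUBIC))
E
```

```text
31.95 q [-0.098 -0.663 -0.933  0.64   0.153  1.372] gw 0.3 F [ 0.1 -0.2 -0.8]
tcp [407.1 -22.9 186.9] grasp [503.1  -8.6  66. ]
tip punch [-101.3   66.2   51.7]
```

View pics/w20c.png

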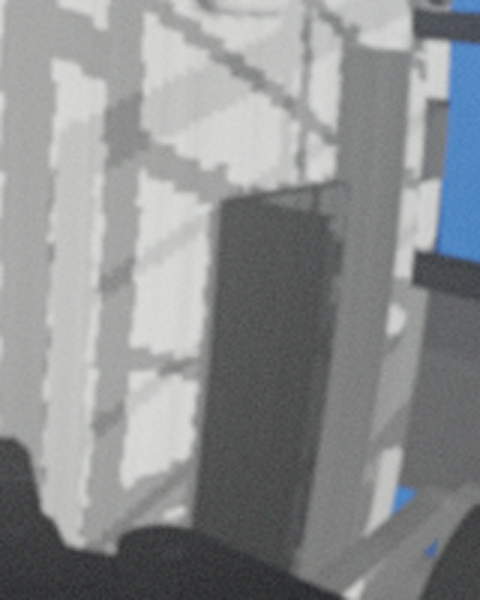

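View pics/s20.png

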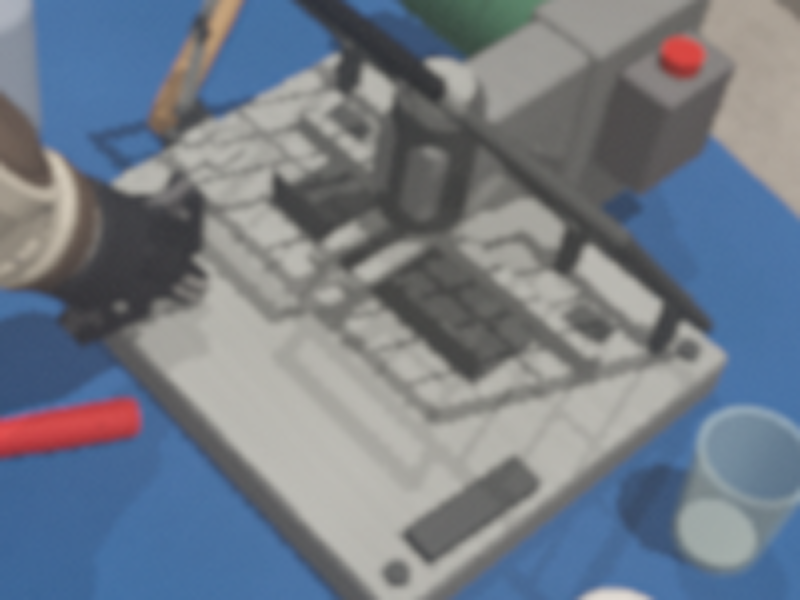

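Left toe meets the fence (345,185). With time to spare, one confirming touch on the left end.

>>> send_rows([
  [[0, 11.7, 9.4, 0, 0, 0, 255], [0, 11.7, 9.4, 0, 0, 0, 255], [0, 11.7, 9.4, 0, 0, 0, 255], [0, 11.7, 9.4, 0, 0, 0, 255], [0, 7.8, 6.2, 0, 0, 0, 255], [0, 5.5, 4.4, 0, 0, 0, 255], [0, 3.1, 2.5, 0, 0, 0, 255], [0, 0, 0, 0, 0, 0, 255]],
])

```text
time: 32.85
tcp_pos: [488.1, -13.0, 186.8]
eef_rot: [0.218, 0.615, 0.715, 0.25]
contact_force: [0.0, -0.7, 0.0]
grip_width: -0.005
```

```bash
python3 st.py
```

```text
32.85 q [-0.055 -0.402 -0.783  0.525  0.124  1.409] gw -0.5 F [ 0.  -0.7  0. ]
tcp [488.1 -13.  186.8] grasp [584.    0.9  65.8]
tip punch [-19.9  63.5  51.5]
```

>>> send_rows([
  [[0, 1.6, 1.2, 0, 0, 0, 255], [0, 1.6, 1.2, 0, 0, 0, 255], [0, 0.4, 0.3, 0, 0, 0, 255]],
])

```text
time: 33.15
tcp_pos: [492.5, -11.9, 187.3]
eef_rot: [0.218, 0.615, 0.715, 0.25]
contact_force: [-0.2, 0.6, -0.2]
grip_width: -0.001
```

>>> send_rows([
  [[0, 0.4, 0.3, 0, 0, 0, 255], [0, 0.4, 0.3, 0, 0, 0, 255]],
])

```text
time: 33.35
tcp_pos: [493.4, -11.8, 187.2]
eef_rot: [0.218, 0.615, 0.715, 0.25]
contact_force: [-0.3, 0.2, 0.4]
grip_width: -0.0
```

>>> send_rows([
  [[0, 0.4, 0.3, 0, 0, 0, 255]],
])

```text
time: 33.45
tcp_pos: [493.9, -11.7, 187.2]
eef_rot: [0.218, 0.615, 0.715, 0.25]
contact_force: [0.9, 0.8, -0.1]
grip_width: -0.002
```

>>> send_rows([
  [[0, 0.4, 0.3, 0, 0, 0, 255]],
])

```text
time: 33.55
tcp_pos: [494.4, -11.6, 187.2]
eef_rot: [0.218, 0.615, 0.715, 0.25]
contact_force: [-0.2, 0.6, -0.6]
grip_width: -0.001
```

>>> send_rows([
  [[0, 0.4, 0.3, 0, 0, 0, 255]],
])

```text
time: 33.65
tcp_pos: [494.8, -11.6, 187.1]
eef_rot: [0.218, 0.615, 0.715, 0.25]
contact_force: [-3.9, -0.3, 1.8]
grip_width: 0.001
```

>>> send_rows([
  [[0, 0.4, 0.3, 0, 0, 0, 255]],
])

```text
time: 33.75
tcp_pos: [495.2, -11.5, 187.1]
eef_rot: [0.217, 0.615, 0.715, 0.25]
contact_force: [-11.4, -1.4, 7.6]
grip_width: -0.001
```

Left: contact and jam within 0.4 mm, so it's flush. Retreat clear of everything, then check all views.

>>> send_rows([
  [[0, -0.8, -0.6, 0, 0, 0, 255], [0, -6.3, -5, 0, 0, 0, 255], [0, -15.6, -12.4, 0, 0, 0, 255], [0, -23.5, -18.8, 0, 0, 0, 255], [-10, -15.6, -20, 0, 0, 0, 255], [-20, 10, -25, 0, 0, 0, 255], [-20, 15, -30, 0, 0, 0, 255], [-20, 15, -30, 0, 0, 0, 255], [-10, 15, -30, 0, 0, 0, 255], [0, 0, -30, 0, 0, 0, 255], [0, 0, 0, 0, 0, 0, 255], [0, 0, 0, 0, 0, 0, 255]],
])

```text
time: 34.95
tcp_pos: [376.8, -109.7, 340.9]
eef_rot: [0.218, 0.615, 0.715, 0.25]
contact_force: [0.8, 0.4, -0.9]
grip_width: 0.003
```

```bash
python3 st.py;python3 snap.py 21
python3 - <<'E'
from h import *
p=cv2.imread('pics/w21.png');cv2.imwrite('pics/w21c.png',cv2.resize(p[20:320,140:460],None,fx=2,fy=2,interpolation=cv2.INTER_CUBIC))
pic,d=camera("top");cv2.imwrite("pics/top21.png",pic[:,:,::-1])
E
```

```text
34.95 q [-0.371 -0.695 -0.642  1.013  0.313  1.149] gw 0.3 F [ 0.8  0.4 -0.9]
tcp [ 376.8 -109.7  340.9] grasp [472.9 -95.9 220.1]
tip punch [-144.2  -15.7  205.8]
```

View pics/w21c.png

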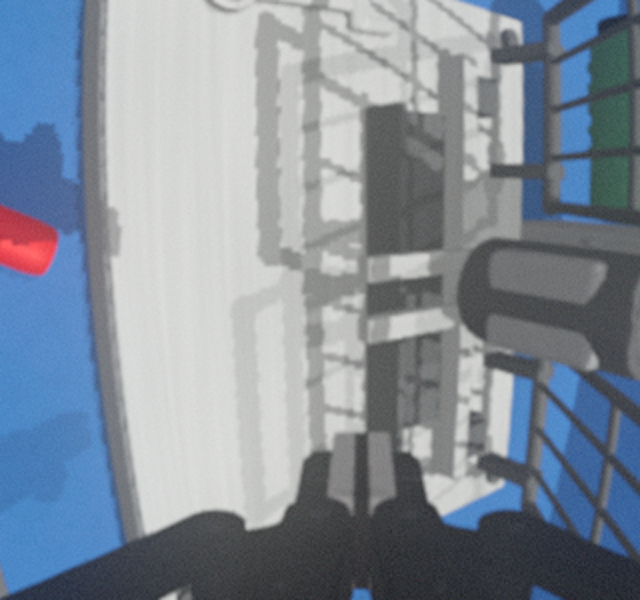

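View pics/top21.png

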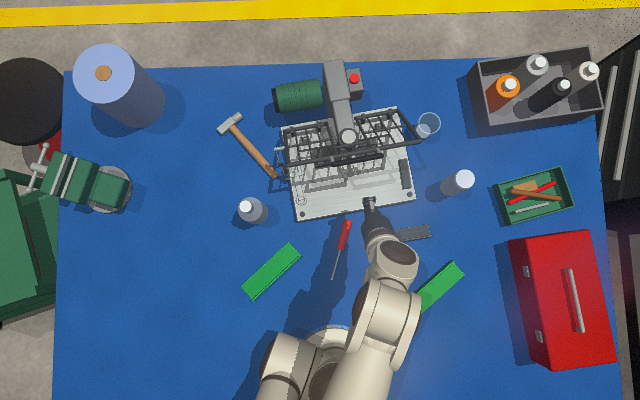

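View pics/s21.png

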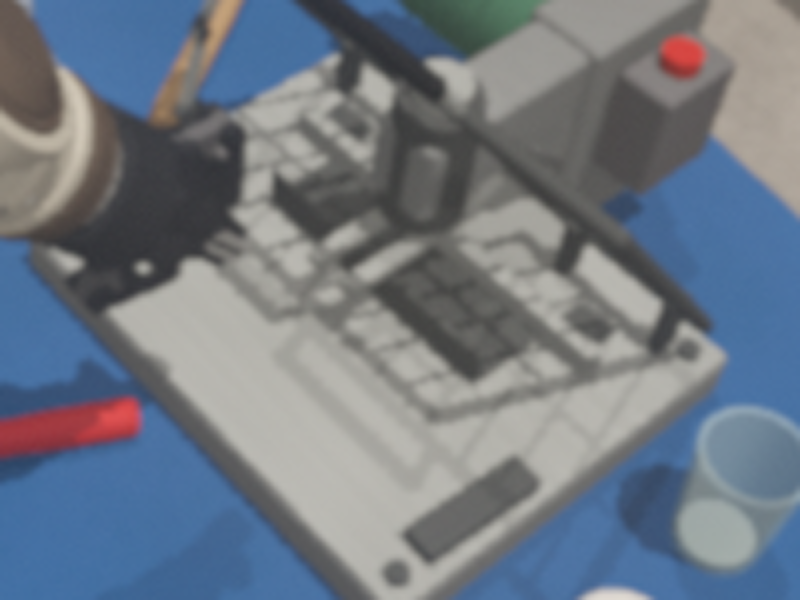

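The iron's edge meets the fence along its visible length (crop col ~441), the guard is up, the bystanders look unmoved and the hand is clear.

```bash
python3 -c "
from plant import *
print(hand_in())"
```

```text
the job is handed in; nothing more can be done
None
```

The guard is up and locked, and the angle iron lies flush against the fence. I handed the job in at about 35 s with the arm clear; it reports no verdict.

- **Guard:** I gripped the handle, carried it up to its stop and eased it down until the stay took the load. A further pull down met about 12 N. I then let go and backed away, and the guard has stayed up in every view since.
- **Angle iron:** I pushed it by its ends in turn (right, left, right, left, right, left), sliding it along the bed.
    - **Right end:** the last push moved it about 0.8 mm and then stopped against the fence at 7.6 N.
    - **Left end:** the confirming touch stopped within about 0.4 mm of contact, at 11 N.
    - **After those touches:** I did not touch the right end again after that last left touch. I expect it moved by well under 1 mm, but I did not measure it.
- **Pictures:** the final wrist view shows the free edge meeting the fence wherever it can be seen; the stripper and fingers hide part of it. The offcut, spanner, bottle, can, glass, screwdriver and hammer look unmoved. The short angle iron was partly hidden behind the arm, so I could only check part of it.
- **Disagreements:** the arm fell short of some commanded positions at its shoulder limit while approaching the handle, and I corrected for that. The first right-end fence contact peaked at 16 N rather than my intended limit of about 10 N, and some later touches reached 11–13 N. The pictures showed no tipping.

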